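Load bayonet suction tubes into the lumen dryer, start it and hang up the basket

TASK

Take every bent suction tube off the blue mat and lay it on the dryer's rails, turned so that its blue connector leg rests right down in a notch of the far rail, towards the air nozzles, and its plain tip leg right down in a notch of the near rail. When all the tubes lie in place and are let go, switch the dryer on: pull the red locking toggle outward, swing it over to the manifold side and let it spring back home into its lock. Hang the empty carrying basket by its handle on the hook of the stand, whenever it suits, and leave the violet case, the speculum and the chuck key undisturbed.

Things in the scene. Friction and masses are not known exactly. Their poses are not given: they have to be found in the camera images.
- dryer: fixed low white and steel lumen dryer. Origin on the counter under mid-deck; x from the robot's side to the far side, y along its rails, z up. Perforated deck (x -90 to 140, y -132 to 152 mm, top 15 mm up) with two teal notched rails along y, 10 mm thick, 260 long, tops 59 mm up: FAR rail at x = +52, NEAR rail at x = -52 mm. Notch bottoms 45 mm up: a seated tube's centre line lies 48 mm up
- far_notch1 (a point): far-rail notch 1 at seated centre-line height: dryer x 52, y -112.5, z 48 mm. Far notches at dryer y = -112.5, -62.5, -12.5, 37.5, 87.5. All notches open upward, 14 mm deep, flat bottom 9 mm wide, flared to 17 mm at the top. Behind the far rail is a white air manifold (x 98 to 140, 62 mm high), a steel nozzle facing each far notch (ends at x = 88 mm)
- near_notch1 (a point): near-rail notch 1 at seated centre-line height: dryer x -52, y -87.5, z 48 mm. Near notches at dryer y = -87.5, -37.5, 12.5, 62.5, 112.5 mm, so staggered half a pitch (25 mm) from the far rail's
- toggle (a joint): swing (rad) of the red locking toggle on the white console (y 152 to 234, 70 mm high) at the dryer's +y end; axis along dryer y at x 0, y 193, z 62 mm. 0 = OFF, bat leaning 0.45 rad from upright to dryer -x; 0.9 = ON, leaning 0.45 rad to +x (manifold side). A steel collar on the bat meets a dark ridge and locks it within about 0.1 rad of either end unless pulled out; it stays where left
- toggle_bat (a joint): how far the toggle bat is pulled out along its own length (m): 0 home, 0.010 the stop. Sprung: 3 N starts it, 7 N holds it at the stop; 0.007 or more lets the collar pass over the ridge
- toggle_knob (a point): centre of the toggle's red grip, a rounded block 12 mm wide (along dryer y), 14 mm deep, 28 mm long along the bat; 58 mm from the swing axis with the bat home. The collar's top lies 12 mm below the grip's lower end. This point's z axis runs outward along the bat, its y axis is the dryer's y
- tube1: suction tube 1, a rigid steel double-bent (bayonet) tube 151 mm long, 6 mm thick, 60 g, lying flat on the blue silicone mat (3 mm thick). Origin at its middle; x along its two parallel legs to the blue connector end, z up as it first lies. At the origin sits a dark square-sided grip sleeve 40 mm long, 10 wide, 10 high, lying along (0.923, -0.385) in the tube's x, y. Centre 5 mm above what it lies on.
- tube1_hub (a point): point on tube 1's connector leg centre line that belongs in a far-rail notch: x = +52, y = -12.5 mm from its centre. The leg is straight and parallel to x from x = 30; the blue connector, 9 mm thick, runs from x = 62 to 76 mm
- tube1_tip (a point): point on tube 1's plain tip leg centre line that belongs in a near-rail notch: x = -52, y = +12.5 mm from its centre. The leg is straight and parallel to x from x = -30 to its end at -75 mm
- tube2: suction tube 2, same make, origin and axes as tube 1; 3 or 4 tubes are present
- tube2_hub (a point): point on tube 2's connector leg centre line that belongs in a far-rail notch: x = +52, y = -12.5 mm from its centre. The leg is straight and parallel to x from x = 30; the blue connector, 9 mm thick, runs from x = 62 to 76 mm
- tube2_tip (a point): point on tube 2's plain tip leg centre line that belongs in a near-rail notch: x = -52, y = +12.5 mm from its centre. The leg is straight and parallel to x from x = -30 to its end at -75 mm
- tube3: suction tube 3, same make, origin and axes as tube 1; 3 or 4 tubes are present
- tube3_hub (a point): point on tube 3's connector leg centre line that belongs in a far-rail notch: x = +52, y = -12.5 mm from its centre. The leg is straight and parallel to x from x = 30; the blue connector, 9 mm thick, runs from x = 62 to 76 mm
- tube3_tip (a point): point on tube 3's plain tip leg centre line that belongs in a near-rail notch: x = -52, y = +12.5 mm from its centre. The leg is straight and parallel to x from x = -30 to its end at -75 mm
- tube4: suction tube 4, same make, origin and axes as tube 1; 3 or 4 tubes are present
- tube4_hub (a point): point on tube 4's connector leg centre line that belongs in a far-rail notch: x = +52, y = -12.5 mm from its centre. The leg is straight and parallel to x from x = 30; the blue connector, 9 mm thick, runs from x = 62 to 76 mm
- tube4_tip (a point): point on tube 4's plain tip leg centre line that belongs in a near-rail notch: x = -52, y = +12.5 mm from its centre. The leg is straight and parallel to x from x = -30 to its end at -75 mm
- basket_handle (a point): middle of the empty carrying basket's crossbar: black, 10 mm wide, 10 high, 118 mm clear length along this point's y axis, underside 105 mm above the basket's foot; z up out of the basket. Perforated steel box 90 x 130 x 40 mm, about 160 g, an upright at each y end carrying the fixed crossbar; it stands on the counter
- basket: the carrying basket, origin under its centre, axes as its crossbar point
- hook_seat (a point): pocket of the hook on a fixed steel stand (base plate 90 x 130 x 12 mm): upper surface of the 8 mm hook wire at its lowest point, 209 mm above the counter, where a hung bar's underside rests. x points back along the wire to the post (70 mm away, 215 mm high), z up; towards -x the wire turns up into a tip, whose end lies 22 mm out from here and 27 mm higher
- case: bystander: violet polycarbonate instrument case 96 x 160 x 39 mm, origin under its centre
- speculum: bystander: polished nasal speculum, about 145 mm long, 56 wide, 8 high, origin under its pivot
- chuck_key: bystander: grey titanium T-handled chuck key, 82 mm long, 60 over its crossbar, 12 high, origin under the middle of its length
Mind the look-alikes: they are no part of the job. What is shaped like the tube2 but green or yellow is not meant.

How it is judged:
By the outcome, as a careful person would: the job done as asked, in the order asked, and still so for the second after the job is handed in, with the robot touching nothing.
Of tube1, tube2, tube3, tube4 only 3 to 4 are there at a start; the rules pass over those that are not, and their reading is None.
At some moment in a run one of tube1, tube2, tube3, tube4 may be knocked a few centimetres aside while the robot is not near it.
Once in a run the grip may slacken for a moment while it holds something.
It also fails if it takes over 210 s, if anything falls off the work surface, if the arm or the gripper's body presses on something with over 40 N, if the wrist force passes 120 N, or if a joint passes its speed limit or range.

ROBOT

A 6-joint arm with a two-finger parallel gripper is mounted at the origin on the work surface. World frame = base frame: x ahead of the robot, y to its left, z up, the work surface at z = 0. Lengths are in m, angles in rad, forces in N, time in s.
With the tool pointing down it reaches from about 0.3 to 0.875 m from the base axis. Payload 6.4 kg.
Tool frame: the origin (TCP) lies at the very end of the fingers, on their centre line; the grasp point (between the pads) lies 19 mm behind it (bot.grip_point_offset is the distance from the TCP to the grasp point, in m); z points along the fingers, x is the direction in which the jaws open and shut, and the axes are right-handed (so a half turn about z gives the same grasp; the last joint's range is limited). The gripper opens to 85 mm and grips with 20 to 120 N. Pads are 22 mm wide; open, the fingers measure 114 mm over their backs; the gripper's body (76 mm by 85 mm) begins 54 mm behind the grasp point. The pads swing forward as they close: fully open they stand 13 mm farther back than shut.
Start: joints at [-1.422, 0.181, 1.607, -0, 1.354, -0.206], TCP at [0.2, -0.539, 0.231] pointing down, gripper open.
Joint ranges: [-2.99, 2.99], [-0.89, 2.07], [0.3, 2.58], [-1.14, 4.28], [0, 2.63], [-3.12, 3.12]. Speed limits (rad/s): [2.57, 2.57, 3.01, 3.14, 3.14, 3.14].

INTERFACE

Orientations are given as a unit quaternion [x, y, z, w].
In Python, from station import bot gives the robot as it stands. The module is installed in compiled form; this text tells all that it offers.
- The arm moves only by the shell command python3 -m jog 'ROWS' [OPENING] [FORCE]. ROWS is JSON, a list of rows, each a list of 4 numbers: the shift along the tool's x, y, z in cm, then the turn about the tool's z in rad. In form: [[dx, dy, dz, yaw], ...]. A call has 1 to 8 rows; each row shifts and turns the commanded pose from where the row before left it, along the tool's axes as they then stand; what a row does not reach is not made up. A row lasts 1/12 s, in which the tool goes at most 41.7 mm and 7.16 degrees, less where a joint would pass 70% of its speed; a pose out of reach is approached as far as the arm can. A call is refused whole if a number of a shift passes 4.17 or a number of a turn 0.125, either way. A call with a gripper value outside its range is refused whole. OPENING is the finger opening in cm, from 0 to 8.54, set as the call begins (- or left out, the last holds). The fingers move at their own pace and stop on an object; FORCE is the grip in N (left out, the last holds). Time passes only in rows, so rows that do not move let the fingers close. It gives the time, the measured TCP pose, the force and the opening at its end, in the units of the state.
- bot.observe(): the state, without advancing time (a new reading comes with each control period).
- bot.snapshot(name): name is "side" or "top" or "wrist"; returns a dict with "image" (384x512x3 uint8, red, green, blue), "fovy" (degrees; the focal length in pixels is half the picture's height over the tangent of half this angle, whatever the lens; pixels are square), "cx", "cy" (the principal point, pixels), "R" (3x3) and "t" (3): a world point X has camera coordinates R X + t; the wrist camera has in their place "tool_from_camera" (4x4, takes a point from camera to tool coordinates, whose origin is the TCP and whose axes are the tool frame's). Camera axes: x right, y down, z forward; pixel columns grow to the right and rows downward; lengths in m; the calibration is good to about 2 mm. A picture is of the moment at which its call begins: read the wrist's pose just before it. There is no depth.
- bot.job_done(): hands the job in, once; it reports no verdict.
The state is a dict: "t": time; "qpos": joint angles; "dq": joint speeds; "joint_torque": joint torques, N m; "tcp_pos": TCP position; "tcp_rot": TCP orientation; "ft_force": force on the tool from outside, world axes, zero at the start; "wrist_torque": the same for the moment, N m; "finger_gap": opening from 0.0 (shut) to 1.0 (fully open).
Only numpy, scipy, OpenCV 4.12 (cv2) and the standard library are available. Lean on these libraries where they do the work, as an engineer would, in place of code of your own. Each camera call takes 0.05 s, during which the arm holds its last target.

## Working session

There is one attempt and no reset: what is moved stays moved. The work goes in short steps, Python scripts to look and compute and a shell command to move; the robot and the scene stay as the last step left them, time stands still between calls to the robot, and variables do not carry over. Pictures are saved under pics/ and viewed, and the job is handed in when it is done.

```bash
mkdir -p pics; ls; cat > h.py <<'E'
import numpy as np,cv2
from station import bot
def snap(n,f,crop=None,scale=1):
    s=bot.snapshot(n); im=s["image"][:,:,::-1]
    cv2.imwrite("raw_%s.png"%f,im)
    if crop: x0,y0,x1,y1=crop; im=im[y0:y1,x0:x1]
    if scale!=1: im=cv2.resize(im,None,fx=scale,fy=scale,interpolation=cv2.INTER_CUBIC)
    cv2.imwrite("pics/%s.png"%f,im); return s
E
python3 - <<'E'
from h import *
import pickle
o=bot.observe(); print(o)
for n in ["side","top","wrist"]:
    s=snap(n,n+"0",scale=1.5); pickle.dump(s,open(n+"0.pkl","wb")); print(n,s["fovy"],s["cx"],s["cy"],s.get("R"),s.get("t"),s.get("tool_from_camera"))
E
```

```text
pics
{'t': 0.0, 'qpos': array([-1.42233855e+00,  1.81531238e-01,  1.60801233e+00, -1.38604420e-05,
        1.35380533e+00, -2.06309162e-01]), 'dq': array([-1.51039672e-04, -7.65577474e-05,  6.85062555e-04, -3.91629538e-04,
       -1.94897174e-03,  5.66270470e-04]), 'joint_torque': array([-8.24445469e-04, -4.44867611e+01, -3.51343739e+01, -3.15536226e-04,
        9.40412952e-03, -2.31351868e-05]), 'tcp_pos': array([ 0.19966204, -0.53862825,  0.23038758]), 'tcp_rot': array([ 8.20784259e-01, -5.71237629e-01, -6.07630037e-04, -6.33981398e-04]), 'ft_force': array([ 0.76512986, -0.357017  ,  0.3098218 ]), 'wrist_torque': array([-0.0139699 , -0.00432239, -0.01572989]), 'finger_gap': 0.9997555155523673}
side 52.81526923024257 261.5758841706442 195.06381796802518 [[ 0.99869669 -0.05094752  0.00304407]
 [-0.02264745 -0.49581594 -0.86813227]
 [ 0.04573848  0.86693189 -0.49632357]] [-0.55637078  0.13645918  1.04240677] None
top 54.45454455910199 251.73805724460257 183.7068534019858 [[ 0.02353032 -0.99965016  0.01207829]
 [-0.97984858 -0.02545791 -0.19811274]
 [ 0.19835092 -0.00717324 -0.98010482]] [-0.02917253  0.60301466  1.156937  ] None
wrist 71.7842508894613 258.6159727720381 192.71543017214222 None None [[ 9.99998897e-01  6.69773459e-04  1.32549905e-03  6.37067511e-04]
 [-1.00066257e-03  9.63380372e-01  2.68136641e-01 -6.74817787e-02]
 [-1.09736897e-03 -2.68137671e-01  9.63379980e-01 -1.41953986e-01]
 [ 0.00000000e+00  0.00000000e+00  0.00000000e+00  1.00000000e+00]]
```

View pics/top0.png

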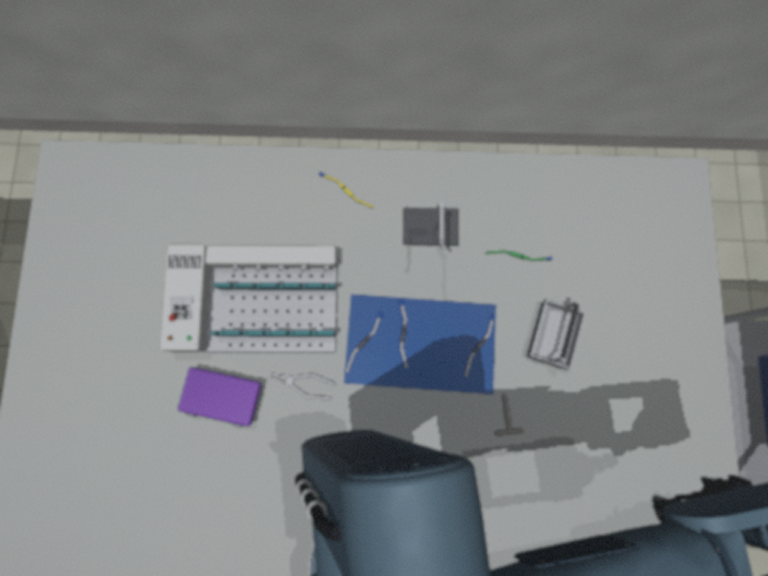

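View pics/side0.png

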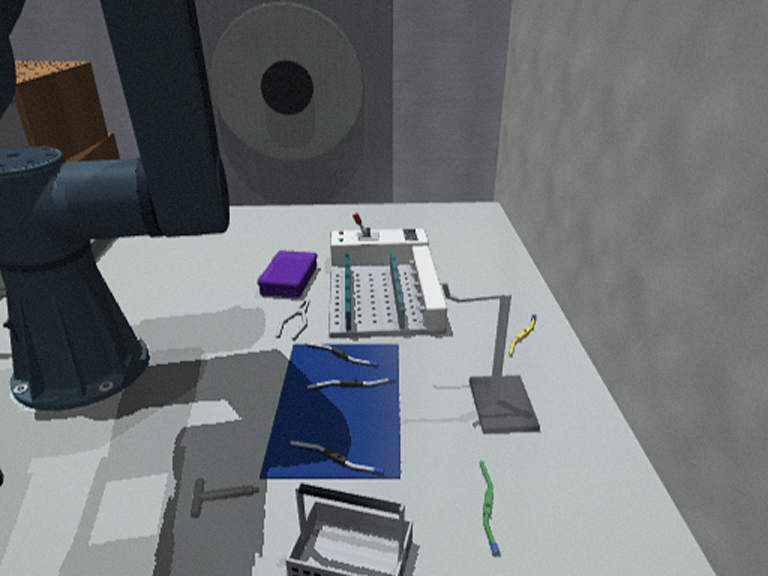

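View pics/wrist0.png

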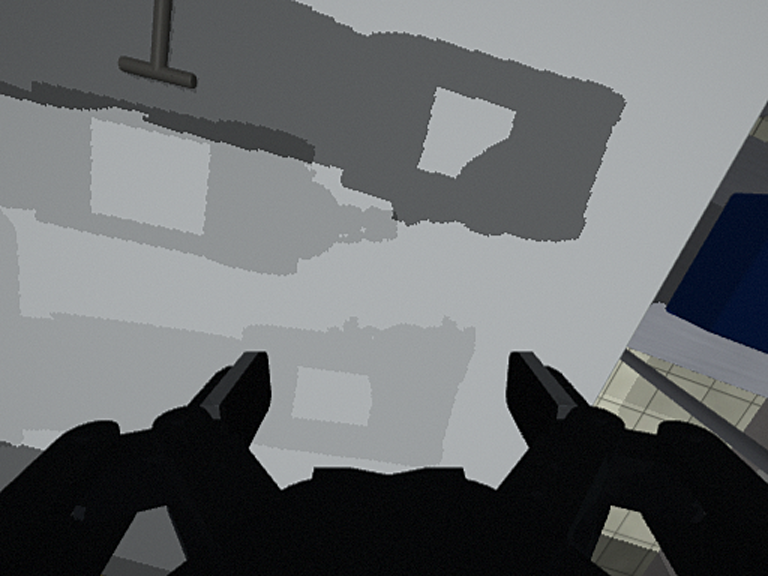

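```bash
cat >> h.py <<'E'
def ray(s,uv,T=None):
    h=s["image"].shape[0]; f=h/2/np.tan(np.radians(s["fovy"]/2))
    d=np.array([(uv[0]-s["cx"])/f,(uv[1]-s["cy"])/f,1.])
    if "R" in s and s["R"] is not None:
        R=np.array(s["R"]);t=np.array(s["t"]); return -R.T@t, R.T@d
    M=T@np.array(s["tool_from_camera"]); return M[:3,3],M[:3,:3]@d
def onz(s,uv,z,T=None):
    c,d=ray(s,uv,T); return c+d*(z-c[2])/d[2]
def proj(s,X,T=None):
    h=s["image"].shape[0]; f=h/2/np.tan(np.radians(s["fovy"]/2))
    if "R" in s and s["R"] is not None: p=np.array(s["R"])@X+np.array(s["t"])
    else:
        M=np.linalg.inv(T@np.array(s["tool_from_camera"])); p=M[:3,:3]@X+M[:3,3]
    return np.array([f*p[0]/p[2]+s["cx"],f*p[1]/p[2]+s["cy"]])
def toolT(o):
    from scipy.spatial.transform import Rotation as Ro
    T=np.eye(4);T[:3,:3]=Ro.from_quat(o["tcp_rot"]).as_matrix();T[:3,3]=o["tcp_pos"];return T
def tri(*rays):
    A=np.zeros((3,3));b=np.zeros(3)
    for c,d in rays:
        d=d/np.linalg.norm(d);P=np.eye(3)-np.outer(d,d);A+=P;b+=P@c
    return np.linalg.solve(A,b)
E
python3 - <<'E'
import cv2
im=cv2.imread("raw_top0.png")
cv2.imwrite("pics/t1.png",cv2.resize(im[120:290,200:400],None,fx=4,fy=3.5,interpolation=cv2.INTER_CUBIC))
im=cv2.imread("raw_top0.png")
cv2.imwrite("pics/t2.png",cv2.resize(im[150:290,100:250],None,fx=4,fy=4,interpolation=cv2.INTER_CUBIC))
im=cv2.imread("raw_side0.png")
cv2.imwrite("pics/s1.png",cv2.resize(im[130:290,160:360],None,fx=4,fy=3.75,interpolation=cv2.INTER_CUBIC))
E
```

```text
(no output)
```

View pics/t1.png

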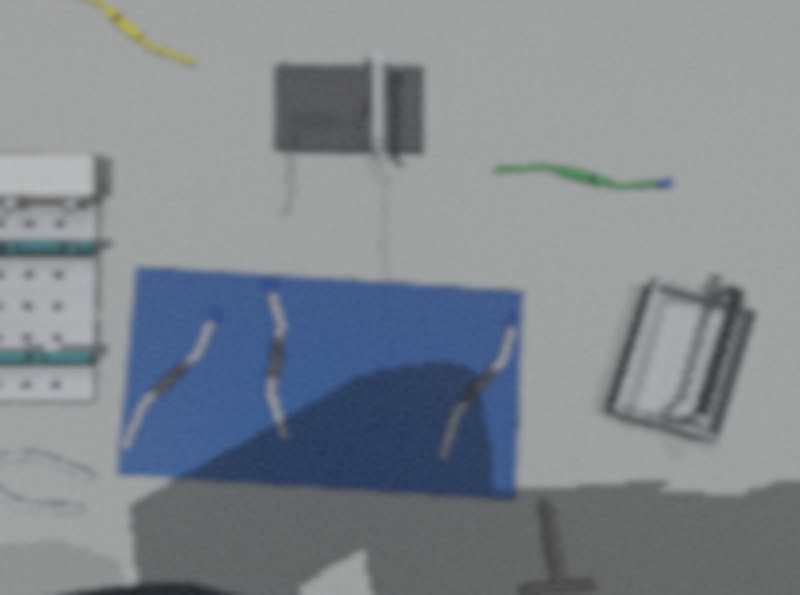

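View pics/t2.png

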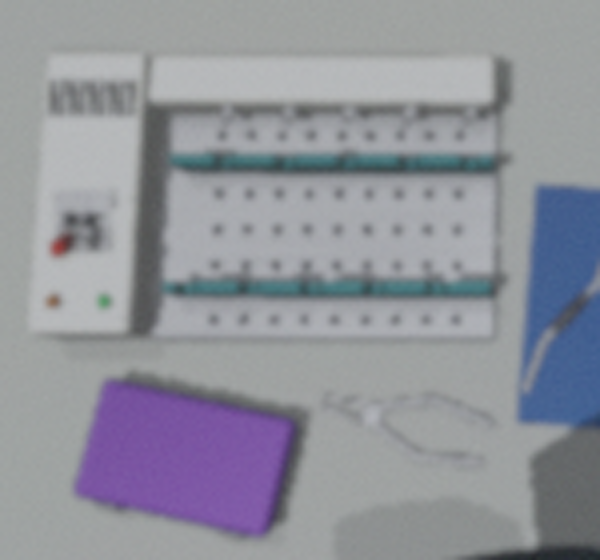

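View pics/s1.png

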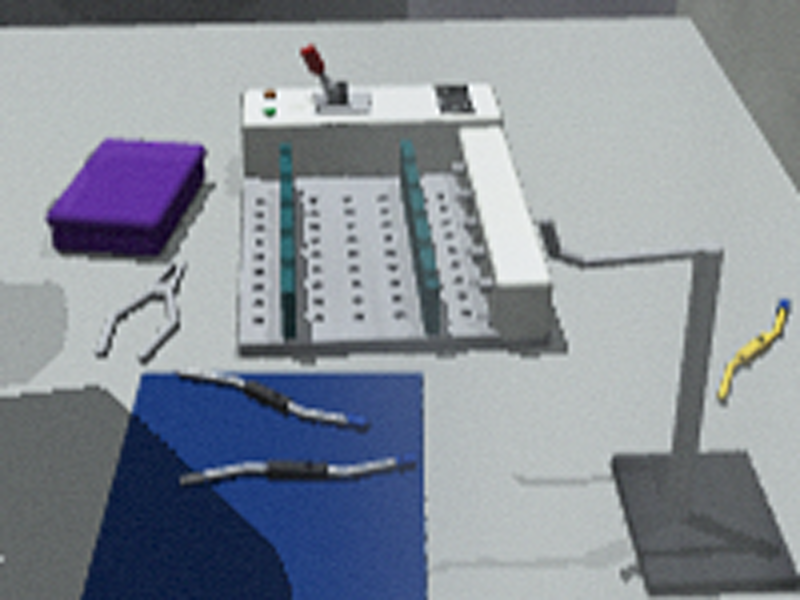

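```bash
cat > fit.py <<'E'
from h import *
import pickle
from scipy.optimize import least_squares
top=pickle.load(open("top0.pkl","rb"));side=pickle.load(open("side0.pkl","rb"))
pts=[([-90,-132,15],top,(223.2,234.2)),([-52,-130,59],top,(223.2,222)),([52,-130,59],top,(223.7,190.5)),([98,-132,62],top,(223.2,176)),([140,-132,62],top,(223,164.2)),([98,152,62],top,(137.5,176)),
 ([-90,-132,15],side,(220,222)),([-52,-130,59],side,(232.3,205)),([98,-132,62],side,(284.5,205.5)),([140,-132,62],side,(297.5,205.5))]
def D(p,X): c,s=np.cos(p[2]),np.sin(p[2]); X=np.array(X)/1000.; return np.array([p[0]+c*X[0]-s*X[1],p[1]+s*X[0]+c*X[1],X[2]])
f=lambda p: np.concatenate([proj(s,D(p,X))-uv for X,s,uv in pts])
r=least_squares(f,[0.55,0.3,0.]);print(r.x,r.fun.round(1).reshape(-1,2).tolist())
u=lambda x,y:(200+x/4,120+y/3.5)
for n,a,b,c in [("A",(170,379),(216,314),(126,445)),("B",(276,357),(272,284),(285,435)),("C",(480,386),(513,320),(443,457))]:
    P=[onz(top,u(*q),.008) for q in (a,b,c)]
    d=P[1]-P[2];print(n,P[0].round(3),P[1].round(3),P[2].round(3),"hub-tip len",np.hypot(*d[:2]),"ang",np.degrees(np.arctan2(d[1],d[0])+np.arctan2(.025,.14)))
E
python3 fit.py
```

```text
[0.5253339  0.20806654 0.02152849] [[0.3, 0.8], [-0.9, 0.1], [-0.9, -0.4], [0.4, 0.1], [0.9, -0.5], [-1.0, -0.3], [-0.7, -0.4], [-0.4, 2.8], [-0.2, -0.1], [1.3, -0.6]]
A [0.462 0.013 0.008] [ 0.525 -0.024  0.008] [0.4   0.047 0.008] hub-tip len 0.1445373082652668 ang -19.417010898943587
B [ 0.485 -0.075  0.008] [ 0.556 -0.071  0.008] [ 0.412 -0.084  0.008] hub-tip len 0.14418652541859941 ang 15.246208747814649
C [ 0.462 -0.246  0.008] [ 0.526 -0.274  0.008] [ 0.395 -0.214  0.008] hub-tip len 0.14418618748337678 ang -14.460994821144265
```

```bash
cat >> h.py <<'E'
def yaw():
    T=toolT(bot.observe()); return np.arctan2(T[1,0],T[0,0])
def plan(x,y,z,yawdeg,smax=4.1,n=None):
    o=bot.observe();T=toolT(o);p=o["tcp_pos"];y0=np.arctan2(T[1,0],T[0,0])
    dy=np.radians(yawdeg)-y0
    dy=(dy+np.pi)%(2*np.pi)-np.pi
    d=(np.array([x,y,z])-p)*100
    n=n or int(max(np.ceil(np.linalg.norm(d)/smax),np.ceil(abs(dy)/.125),1))
    print("at",p.round(4),"yaw",round(np.degrees(y0),2),"t",round(o["t"],2),"n",n)
    rows=[];a=y0;st=-dy/n if False else dy/n
    for i in range(n):
        c,s=np.cos(a),np.sin(a); w=d/n
        rows.append([round(c*w[0]+s*w[1],2),round(s*w[0]-c*w[1],2),round(-w[2],2),round(-st,3)])
        a+=st
    for i in range(0,n,8): print(str(rows[i:i+8]).replace(" ",""))
E
python3 -c "
from h import *
plan(.45,-.1,.28,60)"
```

```text
at [ 0.1997 -0.5388  0.2306] yaw -69.67 t 0.15 n 19
[[np.float64(-1.71),np.float64(-2.04),np.float64(-0.26),np.float64(-0.119)],[np.float64(-1.45),np.float64(-2.23),np.float64(-0.26),np.float64(-0.119)],[np.float64(-1.18),np.float64(-2.38),np.float64(-0.26),np.float64(-0.119)],[np.float64(-0.89),np.float64(-2.51),np.float64(-0.26),np.float64(-0.119)],[np.float64(-0.58),np.float64(-2.59),np.float64(-0.26),np.float64(-0.119)],[np.float64(-0.27),np.float64(-2.64),np.float64(-0.26),np.float64(-0.119)],[np.float64(0.05),np.float64(-2.66),np.float64(-0.26),np.float64(-0.119)],[np.float64(0.36),np.float64(-2.63),np.float64(-0.26),np.float64(-0.119)]]
[[np.float64(0.67),np.float64(-2.57),np.float64(-0.26),np.float64(-0.119)],[np.float64(0.97),np.float64(-2.47),np.float64(-0.26),np.float64(-0.119)],[np.float64(1.26),np.float64(-2.34),np.float64(-0.26),np.float64(-0.119)],[np.float64(1.53),np.float64(-2.18),np.float64(-0.26),np.float64(-0.119)],[np.float64(1.78),np.float64(-1.98),np.float64(-0.26),np.float64(-0.119)],[np.float64(2.0),np.float64(-1.75),np.float64(-0.26),np.float64(-0.119)],[np.float64(2.19),np.float64(-1.5),np.float64(-0.26),np.float64(-0.119)],[np.float64(2.36),np.float64(-1.23),np.float64(-0.26),np.float64(-0.119)]]
[[np.float64(2.49),np.float64(-0.94),np.float64(-0.26),np.float64(-0.119)],[np.float64(2.58),np.float64(-0.64),np.float64(-0.26),np.float64(-0.119)],[np.float64(2.64),np.float64(-0.33),np.float64(-0.26),np.float64(-0.119)]]
```

```bash
cat >> h.py <<'E'
def plan(x,y,z,yawdeg=None,smax=4.):
    o=bot.observe();T=toolT(o);p=o["tcp_pos"];y0=np.arctan2(T[1,0],T[0,0])
    d=(np.array([x,y,z])-p)*100
    dy=0 if yawdeg is None else (np.radians(yawdeg)-y0+np.pi)%(2*np.pi)-np.pi
    def loc(a): c,s=np.cos(a),np.sin(a); return np.array([c*d[0]+s*d[1],s*d[0]-c*d[1],-d[2]])
    n=int(max(1,np.ceil(np.linalg.norm(d)/smax)))
    fx=lambda v:[round(float(q),2) for q in v]
    print("at",p.round(4),"yaw",round(np.degrees(y0),2),"t",round(o["t"],2),"F",o["ft_force"].round(1),"gap",round(o["finger_gap"],3))
    print("shift-first total",fx(loc(y0)),"n",n,"row",fx(loc(y0)/n),"| turn total",round(float(-dy),3))
    if dy: print("turn-first: then shift total",fx(loc(y0+dy)),"row",fx(loc(y0+dy)/n))
E
python3 -m jog '[[-2.5,-3,-0.4,0],[-2.5,-3,-0.4,0],[-2.5,-3,-0.4,0],[-2.5,-3,-0.4,0],[-2.5,-3,-0.4,0],[-2.5,-3,-0.4,0],[-2.5,-3,-0.4,0],[-2.5,-3,-0.4,0]]'
python3 -m jog '[[-2.5,-3,-0.4,-0.125],[-2.5,-3,-0.4,-0.125],[0,0,0,-0.125],[0,0,0,-0.125],[0,0,0,-0.125],[0,0,0,-0.125],[0,0,0,-0.125],[0,0,0,-0.125]]'
python3 -m jog '[[0,0,0,-0.125],[0,0,0,-0.125],[0,0,0,-0.125],[0,0,0,-0.125],[0,0,0,-0.125],[0,0,0,-0.125],[0,0,0,-0.125],[0,0,0,-0.125]]'
python3 -c "
from h import *
plan(.45,-.1,.28,60)"
```

```text
t: 0.82
tcp_pos: [0.3557, -0.2664, 0.2634]
tcp_rot: [0.821, -0.571, -0.0, -0.0]
ft_force: [-0.4, -0.3, -0.2]
finger_gap: 1.002
t: 1.48
tcp_pos: [0.3897, -0.1981, 0.2711]
tcp_rot: [0.995, -0.105, -0.0, -0.0]
ft_force: [-0.2, 0.3, -0.3]
finger_gap: 0.996
t: 2.15
tcp_pos: [0.3897, -0.1982, 0.271]
tcp_rot: [0.923, 0.385, -0.0, -0.0]
ft_force: [0.2, -0.1, 0.6]
finger_gap: 1.0
at [ 0.3897 -0.1982  0.271 ] yaw 45.27 t 2.15 F [ 0.2 -0.1  0.6] gap 1.0
shift-first total [11.22, -2.63, -0.9] n 3 row [3.74, -0.88, -0.3] | turn total -0.257
turn-first: then shift total [11.52, 0.31, -0.9] row [3.84, 0.1, -0.3]
```

```bash

python3 -m jog '[[3.7,-0.9,-0.3,0],[3.7,-0.9,-0.3,0],[3.7,-0.9,-0.3,0],[0,0,0,-0.125],[0,0,0,-0.125],[0,0,0,0],[0,0,0,0]]'
python3 - <<'E'
from h import *
import pickle
o=bot.observe();s=snap("wrist","w1",scale=1.5);s["T"]=toolT(o);pickle.dump(s,open("w1.pkl","wb"))
s=snap("top","top1",scale=1.5)
E
```

```text
t: 2.73
tcp_pos: [0.4493, -0.1007, 0.28]
tcp_rot: [0.87, 0.493, -0.0, -0.0]
ft_force: [-0.4, -0.8, -0.3]
finger_gap: 0.997
```

View pics/w1.png

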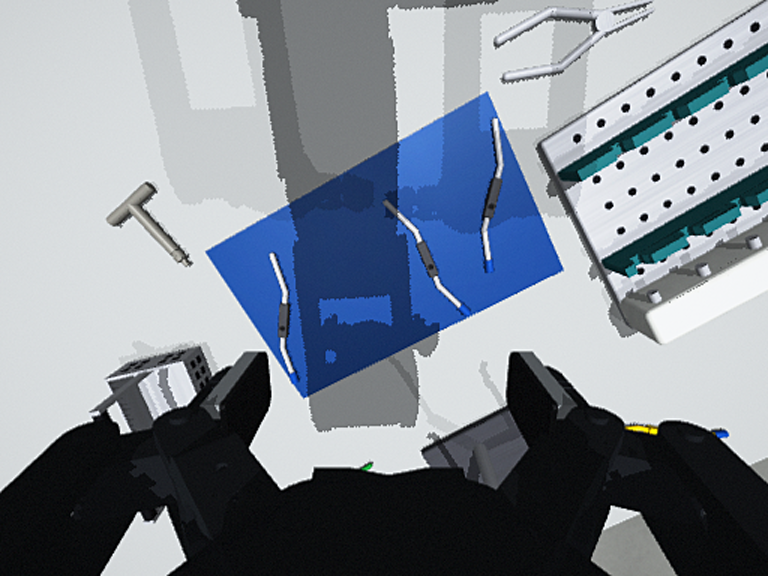

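```bash
cat > tubefit.py <<'E'
from h import *
from scipy.optimize import least_squares
K=np.array([[-75,12.5],[-30,12.5],[30,-12.5],[62,-12.5]])/1000.
seg=[np.linspace(K[i],K[i+1],40) for i in range(3)]
L=np.vstack(seg)
def fit(s,T,p0,z=.008,dbg=None,r=14):
    im=s["image"].astype(float); b=im[:,:,2]-im[:,:,0]  # blue minus red
    def pts(p):
        c,q=np.cos(p[2]),np.sin(p[2]);w=np.array([[c,-q],[q,c]])
        X=L@w.T+p[:2]; return np.array([proj(s,np.array([*x,z]),T) for x in X])
    P=pts(p0)
    from scipy.spatial import cKDTree
    vv,uu=np.mgrid[:im.shape[0],:im.shape[1]]
    near=cKDTree(P).query(np.c_[uu.ravel(),vv.ravel()])[0].reshape(uu.shape)<r
    sat=b/(im.max(2)+1)
    m=near&(sat<.30)
    Q=np.c_[uu[m],vv[m]].astype(float)
    if dbg: 
        x=s["image"][:,:,::-1].copy(); x[m]=(0,0,255); cv2.imwrite(dbg,x)
    def res(p):
        P=pts(p); d1=cKDTree(P).query(Q)[0]; d2=cKDTree(Q).query(P)[0]
        return np.concatenate([d1/np.sqrt(len(Q)),d2/np.sqrt(len(P))])
    rr=least_squares(res,p0,loss="soft_l1",x_scale=[.01,.01,.1],diff_step=1e-3)
    return rr.x,np.sqrt((rr.fun**2).sum()),m.sum()
E
python3 - <<'E'
from tubefit import *
import pickle
s=pickle.load(open("w1.pkl","rb"));T=s["T"]
for n,h,t in [("A",(489,262),(495,120)),("B",(466,310),(389,203)),("C",(296,378),(272,255))]:
    h=onz(s,np.array(h)/1.5,.008,T);t=onz(s,np.array(t)/1.5,.008,T);d=h-t
    p0=[*((h+t)/2)[:2],np.arctan2(d[1],d[0])+np.arctan2(.025,.15)]
    x,e,k=fit(s,T,p0,dbg="pics/d%s.png"%n)
    print(n,np.round(p0,3),x[:2].round(4),np.degrees(x[2]).round(2),e,k)
E
```

```text
A [ 0.458  0.015 -0.347] [0.4505 0.0242] -23.21 4.760471947433297 906
B [ 0.483 -0.072  0.26 ] [ 0.4964 -0.0727] 15.08 3.674330676132697 454
C [ 0.461 -0.242 -0.261] [ 0.4712 -0.2537] -20.86 4.178054177052099 626
```

```bash
python3 - <<'E'
import cv2,numpy as np
a=[cv2.resize(cv2.imread("pics/d%s.png"%n)[60:270,130:390],None,fx=1.5,fy=1.5) for n in "AB"]
cv2.imwrite("pics/dd.png",np.hstack(a))
E
```

```text
(no output)
```

View pics/dd.png

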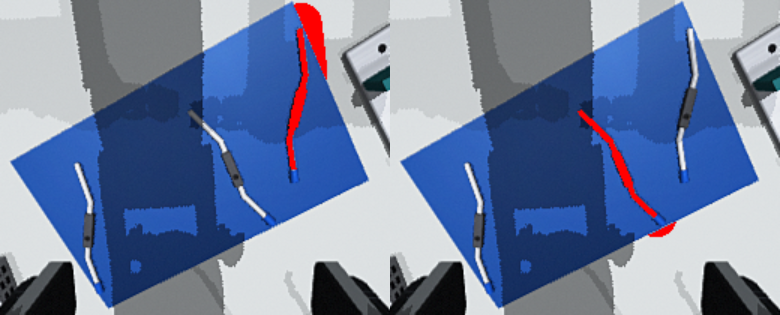

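```bash
sed -i 's/    Q=np.c_\[uu\[m\]/    lab=cv2.connectedComponents(m.astype(np.uint8),connectivity=4)[1]; cc=lab[m\&(cKDTree(P[40:80]).query(np.c_[uu.ravel(),vv.ravel()])[0].reshape(uu.shape)<4)]; m=lab==np.bincount(cc[cc>0]).argmax()\n    Q=np.c_[uu[m]/' tubefit.py
cat > t1.py <<'E'
from tubefit import *
import pickle
s=pickle.load(open("w1.pkl","rb"));T=s["T"]
for n,h,t in [("A",(489,262),(495,120)),("B",(466,310),(389,203)),("C",(296,378),(272,255))]:
    h=onz(s,np.array(h)/1.5,.008,T);t=onz(s,np.array(t)/1.5,.008,T);d=h-t
    p0=[*((h+t)/2)[:2],np.arctan2(d[1],d[0])+np.arctan2(.025,.15)]
    for r in (8,6,5):
        x,e,k=fit(s,T,p0,dbg="pics/d%s.png"%n,r=r)
        p0=x
    print(n,np.round(p0,3),x[:2].round(4),np.degrees(x[2]).round(2),e,k)
E
python3 t1.py
```

```text
A [ 0.462  0.013 -0.332] [0.4617 0.0135] -19.02 1.588601718320567 442
B [ 0.484 -0.074  0.275] [ 0.4836 -0.0735] 15.75 1.4174990106482404 379
C [ 0.461 -0.243 -0.268] [ 0.4606 -0.2431] -15.35 1.4851395348477991 363
```

```bash
python3 -c "
from h import *
plan(.4617,.0135,.08,48.3)"
```

```text
at [ 0.4492 -0.1012  0.2802] yaw 59.01 t 2.83 F [-0.1  0.7 -0.4] gap 1.0
shift-first total [10.48, -4.83, 20.02] n 6 row [1.75, -0.81, 3.34] | turn total 0.187
turn-first: then shift total [9.4, -6.69, 20.02] row [1.57, -1.12, 3.34]
```

```bash

python3 -m jog '[[0,0,0,0.1],[0,0,0,0.087],[1.6,-1.1,3.3,0],[1.6,-1.1,3.3,0],[1.6,-1.1,3.3,0],[1.5,-1.1,3.3,0],[1.5,-1.1,3.3,0],[1.6,-1.2,3.5,0]]' 4.5 60
python3 -m jog '[[0,0,0,0],[0,0,0,0]]'
cat > look.py <<'E'
import sys
from h import *
import pickle
n=sys.argv[1]; cam=sys.argv[2] if len(sys.argv)>2 else "wrist"
o=bot.observe();s=snap(cam,n,scale=1.5);s["T"]=toolT(o);pickle.dump(s,open(n+".pkl","wb"))
E
python3 look.py w2
python3 - <<'E'
from tubefit import *
import pickle
s=pickle.load(open("w2.pkl","rb"));T=s["T"]
p0=[.4617,.0135,np.radians(-19)]
for r in (14,10): p0,e,k=fit(s,T,p0,r=r,dbg="pics/d2.png")
print(p0[:2].round(4),np.degrees(p0[2]),e,k)
plan(p0[0],p0[1],.005,np.degrees(p0[2])-22.64+90)
E
```

```text
t: 3.5
tcp_pos: [0.4618, 0.014, 0.0794]
tcp_rot: [0.913, 0.409, 0.001, 0.001]
ft_force: [0.3, 0.7, 0.4]
finger_gap: 0.533
t: 3.67
tcp_pos: [0.4595, 0.0144, 0.0785]
tcp_rot: [0.912, 0.411, -0.002, -0.002]
ft_force: [-0.4, -0.2, 0.2]
finger_gap: 0.526
[0.4619 0.0135] -19.181433557929147 2.7392804950027205 1366
at [0.4615 0.0134 0.0805] yaw 48.46 t 3.72 F [ 1.2 -0.8  0.6] gap 0.526
shift-first total [0.03, 0.02, 7.55] n 2 row [0.02, 0.01, 3.77] | turn total 0.005
turn-first: then shift total [0.03, 0.02, 7.55] row [0.02, 0.01, 3.77]
```

View pics/w2.png

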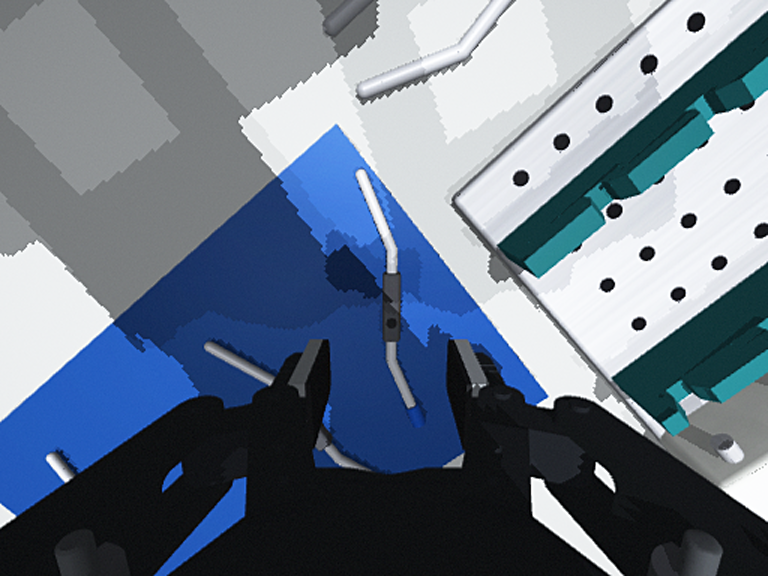

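View pics/d2.png

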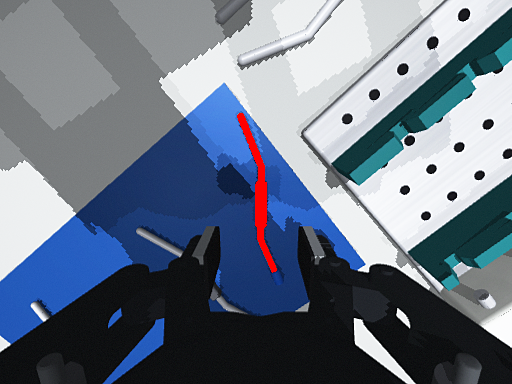

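```bash

python3 -m jog '[[0,0,2.5,0],[0,0,2.5,0],[0,0,1.5,0],[0,0,0.9,0],[0,0,0,0]]'
python3 -m jog '[[0,0,0,0],[0,0,0,0],[0,0,0,0],[0,0,0,0],[0,0,0,0],[0,0,0,0]]' 0 70
```

```text
t: 4.13
tcp_pos: [0.462, 0.0128, 0.0066]
tcp_rot: [0.912, 0.41, 0.0, 0.0]
ft_force: [-0.3, 0.1, -0.9]
finger_gap: 0.529
t: 4.63
tcp_pos: [0.463, 0.0134, 0.0081]
tcp_rot: [0.912, 0.411, 0.001, 0.001]
ft_force: [-1.5, -1.0, 7.2]
finger_gap: 0.08
```

```bash

python3 -m jog '[[0,0,-1,0],[0,0,-2.5,0],[0,0,-3,0],[0,0,-3,0],[0,0,-3,0],[0,0,-1.5,0],[0,0,0,0]]'
python3 look.py w3
```

```text
t: 5.22
tcp_pos: [0.4644, 0.0134, 0.1515]
tcp_rot: [0.912, 0.411, 0.004, 0.003]
ft_force: [0.4, -0.1, 0.7]
finger_gap: 0.079
```

View pics/w3.png

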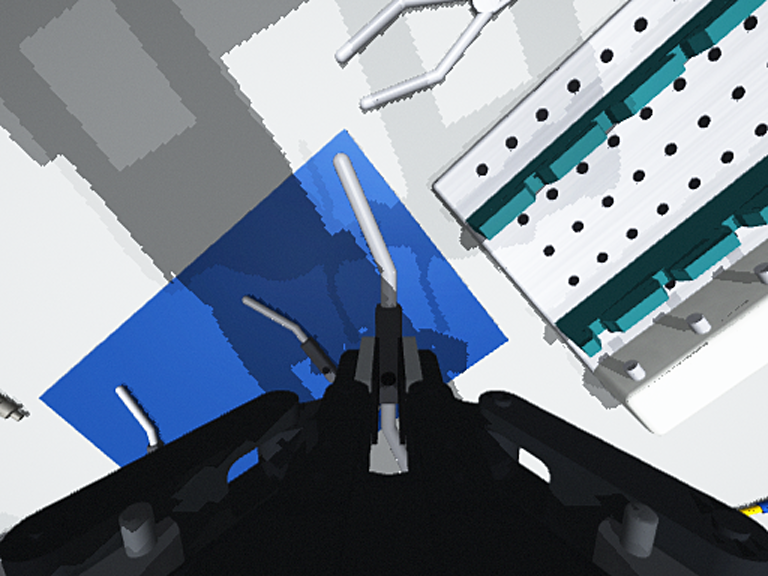

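```bash
cat > inhand.py <<'E'
from h import *
import pickle
# usage: name tipend_u v bend_u v  (in 1.5x pixels) -> tube pose in tool frame
import sys
n=sys.argv[1];a=list(map(float,sys.argv[2:6]));s=pickle.load(open(n+".pkl","rb"));T=s["T"]
for dz in (0.002,-.002):
    z=T[2,3]+dz
    e=onz(s,np.array(a[:2])/1.5,z,T);b=onz(s,np.array(a[2:])/1.5,z,T)
    I=np.linalg.inv(T);e=(I@[*e,1])[:3];b=(I@[*b,1])[:3]
    d=b-e;L=np.hypot(*d[:2]);an=np.arctan2(d[1],d[0])
    c,q=np.cos(an),np.sin(an)
    # tool frame is flipped (z down): tube y -> mirrored
    R=np.array([[c,q],[q,-c]])
    cen=b[:2]-R@[-.030,.0125]; cen2=e[:2]-R@[-.075,.0125]
    print("dz",dz,"leglen",L.round(4),"centre tool",cen.round(4),cen2.round(4),"tubeangle world",np.degrees(np.arctan2(T[1,0],T[0,0])-an).round(2),"rel",np.degrees(an).round(2))
E
python3 inhand.py w3 342 160 391 272
```

```text
dz 0.002 leglen 0.0417 centre tool [ 0.0007 -0.0025] [0.002  0.0005] tubeangle world -18.25 rel 66.8
dz -0.002 leglen 0.0429 centre tool [ 0.0007 -0.0015] [0.0015 0.0004] tubeangle world -18.25 rel 66.8
```

```bash
python3 -c "
from h import *
plan(.523,.308,.16,68.6)"
```

```text
at [0.4631 0.0137 0.1492] yaw 48.54 t 5.27 F [ 0.9  0.6 -1.1] gap 0.079
shift-first total [26.02, -15.0, -1.08] n 8 row [3.25, -1.88, -0.14] | turn total -0.35
turn-first: then shift total [29.59, -5.16, -1.08] row [3.7, -0.65, -0.14]
```

```bash

python3 -m jog '[[0,0,-0.5,-0.117],[0,0,-0.5,-0.117],[0,0,0,-0.116],[3,-0.5,0,0],[3.7,-0.6,0,0],[3.7,-0.6,0,0],[3.7,-0.6,0,0],[3.7,-0.6,0,0]]'
python3 -m jog '[[3.7,-0.6,0,0],[3.7,-0.6,0,0],[3,-0.7,0,0],[1.5,-0.4,0,0],[0,0,0,0],[0,0,0,0]]'
python3 look.py w4
```

```text
t: 5.93
tcp_pos: [0.4984, 0.1918, 0.1549]
tcp_rot: [0.826, 0.563, -0.001, -0.001]
ft_force: [1.0, -0.1, -1.3]
finger_gap: 0.083
t: 6.43
tcp_pos: [0.5204, 0.3093, 0.1548]
tcp_rot: [0.826, 0.564, -0.001, -0.0]
ft_force: [0.5, -0.5, -1.6]
finger_gap: 0.079
```

View pics/w4.png

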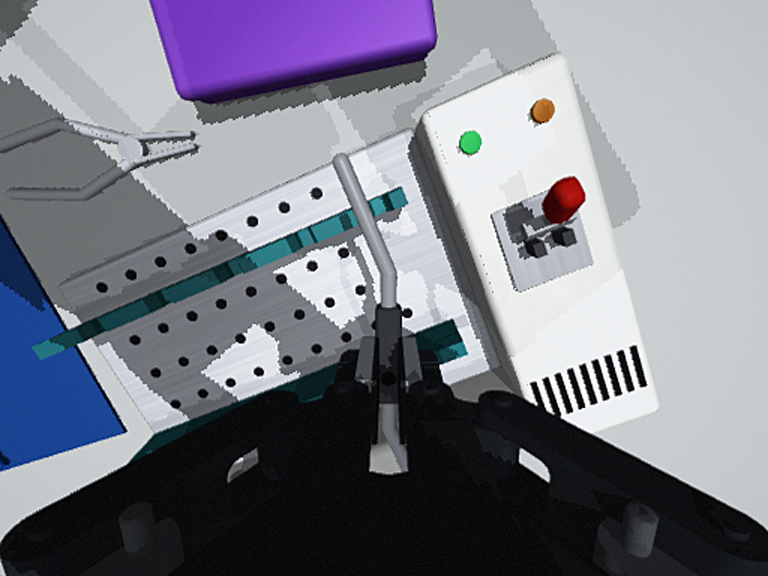

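```bash
python3 - <<'E'
import cv2
im=cv2.imread("raw_w4.png")
cv2.imwrite("pics/z4.png",cv2.resize(im[70:290,10:330],None,fx=2.5,fy=2.5,interpolation=cv2.INTER_CUBIC))
E
```

```text
(no output)
```

View pics/z4.png

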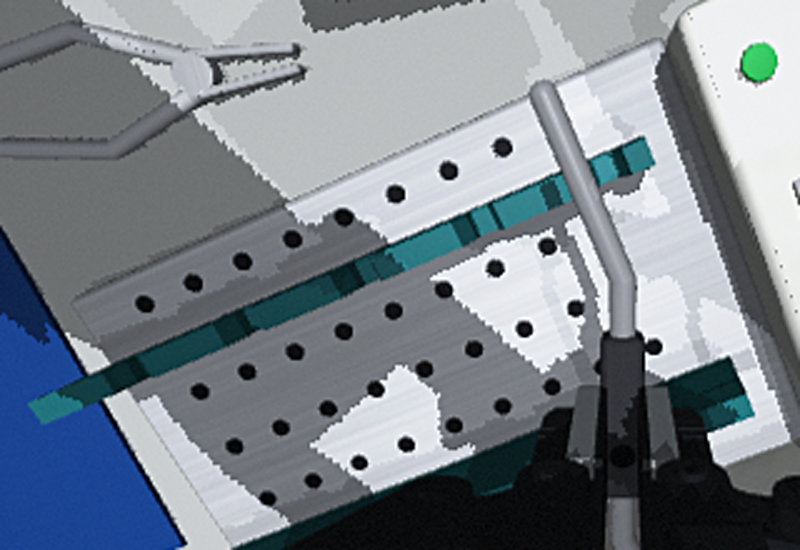

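```bash
cat > dfit.py <<'E'
from h import *
import pickle
from scipy.optimize import least_squares
def D(p,X): c,s=np.cos(p[2]),np.sin(p[2]); X=np.array(X)/1000.; return np.array([p[0]+c*X[0]-s*X[1],p[1]+s*X[0]+c*X[1],X[2]])
def dfit(pts,p0=(.525,.208,.0215)):
    f=lambda p: np.concatenate([proj(s,D(p,X),s["T"])-uv for X,s,uv in pts])
    r=least_squares(f,p0); return r.x,r.fun.round(1).reshape(-1,2).tolist()
E
python3 - <<'E'
from dfit import *
s=pickle.load(open("w4.pkl","rb"))
z=lambda x,y:(10+x/2.5,70+y/2.5)
pts=[([-57,-130,59],s,z(28,405)),([-47,-130,59],s,z(42,425)),([-57,130,59],s,z(645,137)),([-47,130,59],s,z(655,160)),([-90,-132,15],s,z(75,300))]
print(s["T"][:3,3]);print(dfit(pts)); print(dfit(pts[:4]))
E
```

```text
[0.52037932 0.30925546 0.15483736]
(array([0.52481163, 0.21120988, 0.03061921]), [[0.4, -0.2], [1.0, 0.4], [0.6, -0.9], [1.0, 0.7], [-3.7, 0.6]])
(array([0.52456973, 0.21051161, 0.02993389]), [[-0.3, -0.3], [0.3, 0.4], [-0.1, -0.8], [0.2, 0.8]])
```

```bash
python3 -c "
from h import *
plan(.5218,.3102,.07,68.9)"
```

```text
at [0.5206 0.3084 0.1551] yaw 68.6 t 6.48 F [ 0.3  0.  -0.4] gap 0.081
shift-first total [0.21, 0.05, 8.51] n 3 row [0.07, 0.02, 2.84] | turn total -0.005
turn-first: then shift total [0.21, 0.05, 8.51] row [0.07, 0.02, 2.84]
```

```bash

python3 -m jog '[[0.1,0.05,2.5,-0.005],[0.1,0,2.5,0],[0,0,2,0],[0,0,1.5,0],[0,0,0,0],[0,0,0,0]]'
python3 look.py w5
```

```text
t: 6.98
tcp_pos: [0.522, 0.3093, 0.0706]
tcp_rot: [0.825, 0.565, -0.001, -0.0]
ft_force: [0.1, -0.1, -0.5]
finger_gap: 0.082
```

View pics/w5.png

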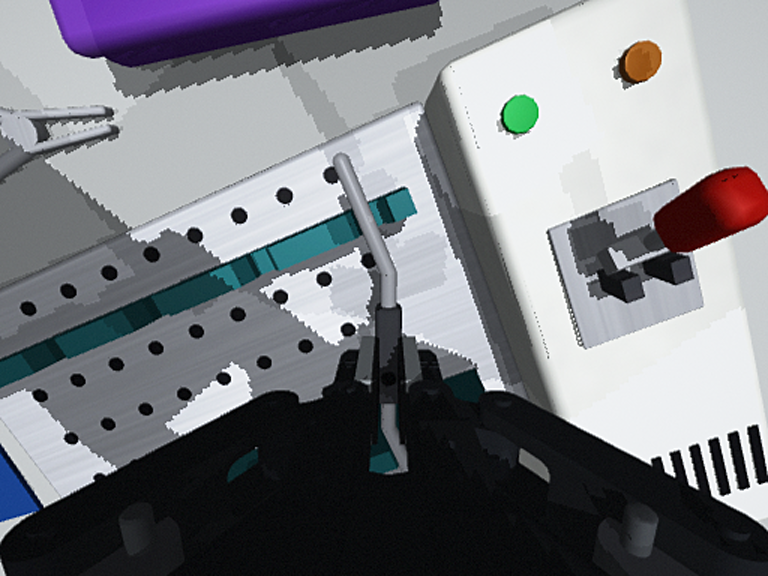

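```bash
python3 - <<'E'
from dfit import *
s=pickle.load(open("w5.pkl","rb"));p=(.5246,.2105,.0299)
im=s["image"][:,:,::-1].copy(); im=cv2.resize(im,None,fx=3,fy=3,interpolation=cv2.INTER_CUBIC)
def mk(X,c):
    u=proj(s,D(p,X),s["T"])*3; cv2.circle(im,(int(u[0]),int(u[1])),3,c,-1)
for y in (104,121): mk([-57,y,59],(0,0,255)); mk([-47,y,59],(0,0,255))
for y in (130,): mk([-57,y,59],(255,0,255)); mk([-47,y,59],(255,0,255))
for x in (-75,-52,-30): mk([x,112.5,70.6],(0,255,0))
cv2.imwrite("pics/z5.png",im[270:720,450:1000])
E
```

```text
(no output)
```

View pics/z5.png

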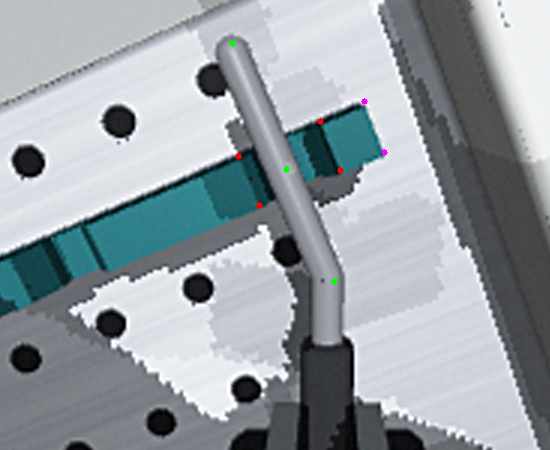

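```bash

python3 -m jog '[[0.05,0,1,0],[0,0,0.7,0],[0,0,0.4,0],[0,0,0,0],[0,0,0,0]]'
```

```text
t: 7.45
tcp_pos: [0.5226, 0.3115, 0.05]
tcp_rot: [0.825, 0.566, -0.0, -0.0]
ft_force: [-0.2, 0.3, -0.8]
finger_gap: 0.082
```

```bash

python3 -m jog '[[0,0,0.15,0],[0,0,0.1,0],[0,0,0,0],[0,0,0,0]]'
python3 -m jog '[[0,0,0,0],[0,0,0,0],[0,0,0,0],[0,0,0,0]]' 2.6
python3 -m jog '[[0,0,-1,0],[0,0,-2,0],[0,0,-3,0],[0,0,-3,0],[0,0,-3,0],[0,0,0,0],[0,0,0,0]]'
python3 look.py w6
```

```text
t: 7.78
tcp_pos: [0.5231, 0.3116, 0.0481]
tcp_rot: [0.825, 0.565, 0.0, 0.0]
ft_force: [0.3, -0.3, 1.0]
finger_gap: 0.082
t: 8.12
tcp_pos: [0.5229, 0.3116, 0.0479]
tcp_rot: [0.825, 0.565, 0.0, -0.0]
ft_force: [0.4, -0.0, -1.3]
finger_gap: 0.303
t: 8.7
tcp_pos: [0.5245, 0.3122, 0.1712]
tcp_rot: [0.825, 0.566, 0.003, 0.001]
ft_force: [0.4, -0.7, 0.0]
finger_gap: 0.305
```

View pics/w6.png

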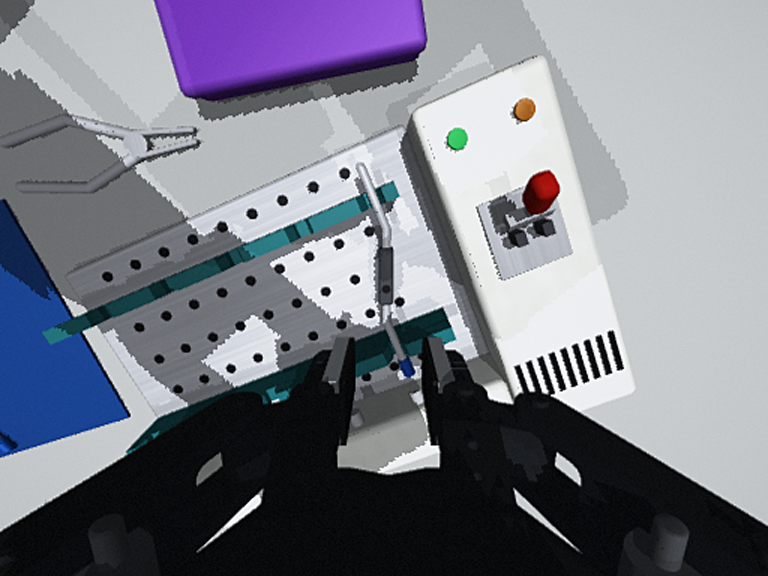

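```bash
python3 - <<'E'
from dfit import *
s=pickle.load(open("w6.pkl","rb"))
im=cv2.resize(s["image"][:,:,::-1].copy(),None,fx=4,fy=4,interpolation=cv2.INTER_CUBIC)
p=(.5246,.2105,.0299)
for X,c in [([-52,112.5,48],(0,0,255)),([52,87.5,48],(0,0,255)),([0,100,48],(0,255,0)),([76,87.5,48],(0,255,0)),([-75,112.5,48],(0,255,0))]:
    u=proj(s,D(p,X),s["T"])*4; cv2.circle(im,(int(u[0]),int(u[1])),3,c,-1)
cv2.imwrite("pics/z6.png",im[400:1040,820:1340])
plan(.4836,-.0735,.12,83.1)
E
```

```text
at [0.5232 0.3117 0.1689] yaw 68.87 t 8.75 F [-1.2 -0.  -0.4] gap 0.304
shift-first total [-37.36, 10.19, 4.89] n 10 row [-3.74, 1.02, 0.49] | turn total -0.248
turn-first: then shift total [-38.72, 0.7, 4.89] row [-3.87, 0.07, 0.49]
```

View pics/z6.png

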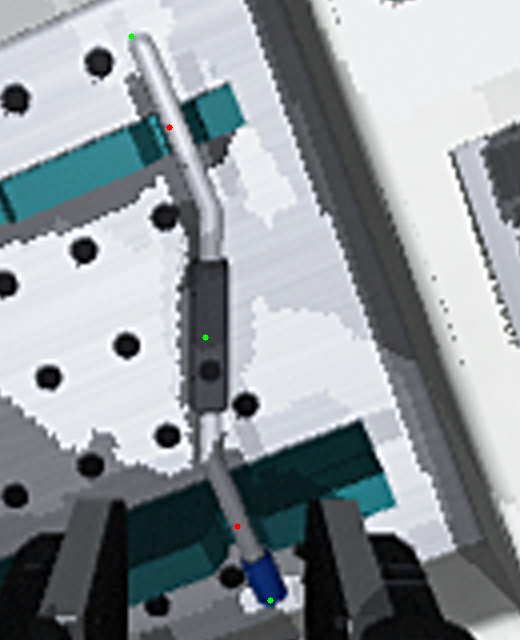

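```bash

python3 -m jog '[[0,0,0,-0.125],[0,0,0,-0.123],[-3.9,0.1,0,0],[-3.9,0.1,0,0],[-3.9,0.1,0,0],[-3.9,0.1,0,0],[-3.9,0.1,0,0],[-3.9,0.1,0,0]]' 4.5
python3 -m jog '[[-3.9,0,1,0],[-3.9,0,1,0],[-3.7,0,1.4,0],[-3.6,0,1.4,0],[0,0,0,0],[0,0,0,0]]'
cat > tf.py <<'E'
import sys
from tubefit import *
import pickle
n=sys.argv[1];p0=[float(sys.argv[2]),float(sys.argv[3]),np.radians(float(sys.argv[4]))]
s=pickle.load(open(n+".pkl","rb"));T=s["T"]
for r in (14,9): p0,e,k=fit(s,T,p0,r=r,dbg="pics/d_%s.png"%n)
print(p0[:2].round(4),np.degrees(p0[2]),e,k)
plan(p0[0],p0[1],.007,np.degrees(p0[2])-22.64+90)
E
python3 look.py w7;python3 tf.py w7 .4836 -.0735 15.75
```

```text
t: 9.42
tcp_pos: [0.4988, 0.0771, 0.1661]
tcp_rot: [0.748, 0.663, -0.001, -0.001]
ft_force: [0.1, -0.9, -0.1]
finger_gap: 0.529
t: 9.92
tcp_pos: [0.4804, -0.0725, 0.1176]
tcp_rot: [0.75, 0.662, -0.001, -0.002]
ft_force: [-0.8, -0.3, 0.1]
finger_gap: 0.526
[ 0.4836 -0.0734] 15.668263727087059 2.310973505865616 986
at [ 0.4811 -0.0714  0.1184] yaw 82.95 t 9.97 F [-0.3  0.1 -0.1] gap 0.525
shift-first total [-0.17, 0.27, 11.14] n 3 row [-0.06, 0.09, 3.71] | turn total -0.001
turn-first: then shift total [-0.17, 0.27, 11.14] row [-0.06, 0.09, 3.71]
```

View pics/w7.png

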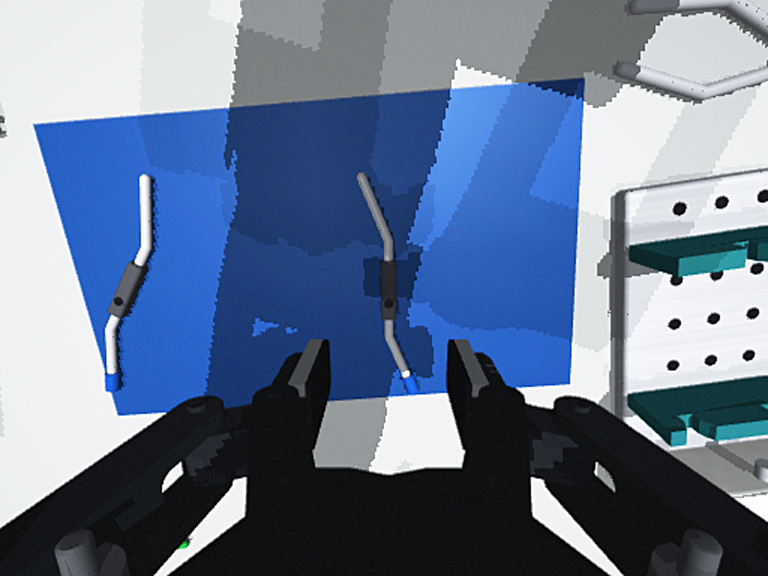

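View pics/d_w7.png

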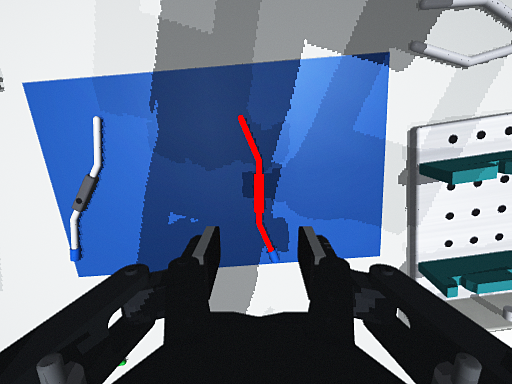

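Tube B (middle, sleeve at (388,285)) is the silver one with a blue connector; the fit lies on it. Grasp it.

```bash

python3 -m jog '[[-0.1,0.15,2.5,0],[-0.07,0.12,3,0],[0,0,3,0],[0,0,1.7,0],[0,0,0.9,0],[0,0,0,0],[0,0,0,0]]'
python3 -m jog '[[0,0,0,0],[0,0,0,0],[0,0,0,0],[0,0,0,0],[0,0,0,0],[0,0,0,0]]' 0 70
python3 -m jog '[[0,0,-1,0],[0,0,-2.5,0],[0,0,-3,0],[0,0,-3,0],[0,0,-3,0],[0,0,-2,0],[0,0,0,0],[0,0,0,0]]'
python3 look.py w8
python3 -c "
from h import *
x,y=.5246,.2105
plan(x,y,.15,1.7+67.35)"
```

```text
t: 10.55
tcp_pos: [0.4852, -0.0725, 0.0091]
tcp_rot: [0.748, 0.664, 0.0, -0.0]
ft_force: [-0.0, -0.2, 0.3]
finger_gap: 0.529
t: 11.05
tcp_pos: [0.4861, -0.0738, 0.0103]
tcp_rot: [0.749, 0.663, 0.001, 0.001]
ft_force: [-1.4, 0.6, 5.5]
finger_gap: 0.074
t: 11.72
tcp_pos: [0.4858, -0.0738, 0.1556]
tcp_rot: [0.749, 0.663, 0.001, 0.002]
ft_force: [0.3, -0.8, -0.7]
finger_gap: 0.076
at [ 0.4847 -0.0734  0.1541] yaw 83.07 t 11.77 F [-0.5 -0.9 -0.7] gap 0.069
shift-first total [28.66, 0.54, 0.41] n 8 row [3.58, 0.07, 0.05] | turn total 0.245
turn-first: then shift total [27.94, -6.43, 0.41] row [3.49, -0.8, 0.05]
```

View pics/w8.png

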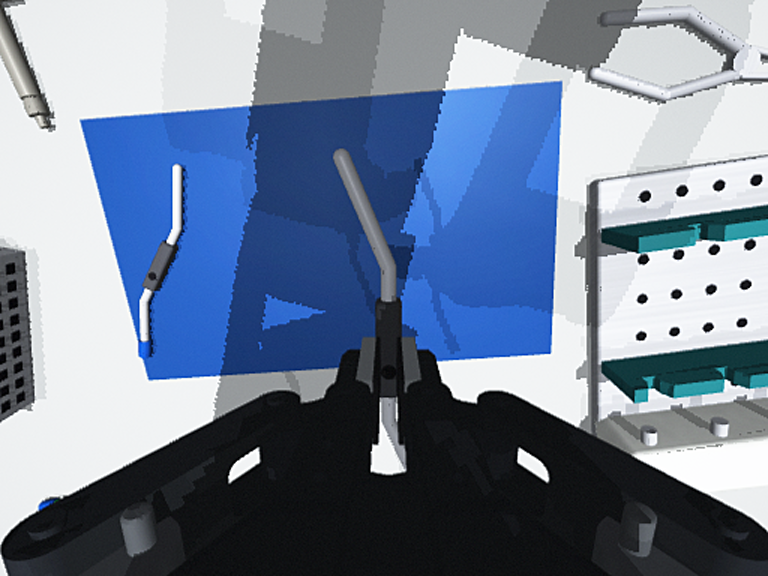

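```bash
python3 inhand.py w8 341 157 390 269
python3 -m jog '[[0,0,0,0.122],[0,0,0,0.123],[3.5,-0.8,0,0],[3.5,-0.8,0,0],[3.5,-0.8,0,0],[3.5,-0.8,0,0],[3.5,-0.8,0,0],[3.5,-0.8,0,0]]'
python3 -m jog '[[3.5,-0.8,0.5,0],[2,-0.4,1,0],[1.4,-0.4,2,0],[0,0,2,0],[0,0,1.5,0],[0,0,0,0],[0,0,0,0]]'
python3 look.py w9; python3 -c "
from h import *
plan(.5246,.2105,.07,69.05)"
```

```text
dz 0.002 leglen 0.0416 centre tool [ 0.0002 -0.0041] [ 0.0015 -0.001 ] tubeangle world 16.32 rel 66.75
dz -0.002 leglen 0.0428 centre tool [ 0.0002 -0.0032] [ 0.0011 -0.0012] tubeangle world 16.32 rel 66.75
t: 12.43
tcp_pos: [0.5137, 0.1415, 0.1518]
tcp_rot: [0.824, 0.567, -0.002, -0.001]
ft_force: [0.9, 0.5, -0.6]
finger_gap: 0.073
t: 13.02
tcp_pos: [0.5229, 0.2097, 0.0815]
tcp_rot: [0.824, 0.567, -0.002, -0.001]
ft_force: [0.2, -0.1, 0.1]
finger_gap: 0.076
at [0.5242 0.2098 0.083 ] yaw 69.03 t 13.07 F [-0.   0.1  0.3] gap 0.074
shift-first total [0.08, 0.01, 1.3] n 1 row [0.08, 0.01, 1.3] | turn total -0.0
turn-first: then shift total [0.08, 0.01, 1.3] row [0.08, 0.01, 1.3]
```

```bash
cat > ov.py <<'E'
import sys
from dfit import *
n=sys.argv[1];yc=float(sys.argv[2]);s=pickle.load(open(n+".pkl","rb"));p=(.5246,.2105,.0299)
zt=float(sys.argv[3]) if len(sys.argv)>3 else s["T"][2,3]*1000
im=cv2.resize(s["image"][:,:,::-1].copy(),None,fx=3,fy=3,interpolation=cv2.INTER_CUBIC)
def mk(X,c):
    u=proj(s,D(p,X),s["T"])*3; cv2.circle(im,(int(u[0]),int(u[1])),3,c,-1); return u
for y in (yc+4,yc+21): mk([-57,y,59],(0,0,255)); mk([-47,y,59],(0,0,255))
for x in (-75,-52,-30): c=mk([x,yc+12.5,zt],(0,255,0))
mk([52,yc-12.5,zt],(0,255,0));mk([76,yc-12.5,zt],(0,255,0))
u,v=int(c[0]),int(c[1]); v0=max(0,v-250);u0=max(0,u-300)
cv2.imwrite("pics/ov_%s.png"%n,im[v0:v0+580,u0:u0+600])
E
python3 ov.py w9 0
```

```text
(no output)
```

View pics/ov_w9.png

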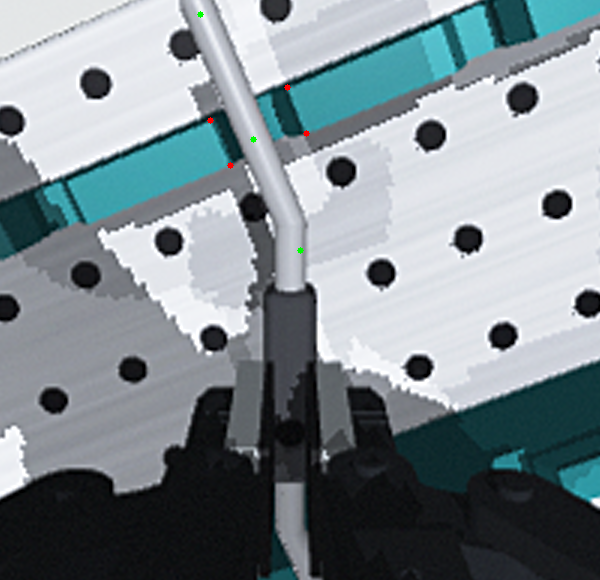

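```bash
python3 - <<'E'
import cv2
a=cv2.imread("raw_w9.png")[90:210,180:300];b=cv2.imread("raw_w5.png")[90:210,180:300]
import numpy as np
cv2.imwrite("pics/c9.png",cv2.resize(np.hstack([b,a]),None,fx=3.3,fy=3.3,interpolation=cv2.INTER_CUBIC))
E
```

```text
(no output)
```

View pics/c9.png

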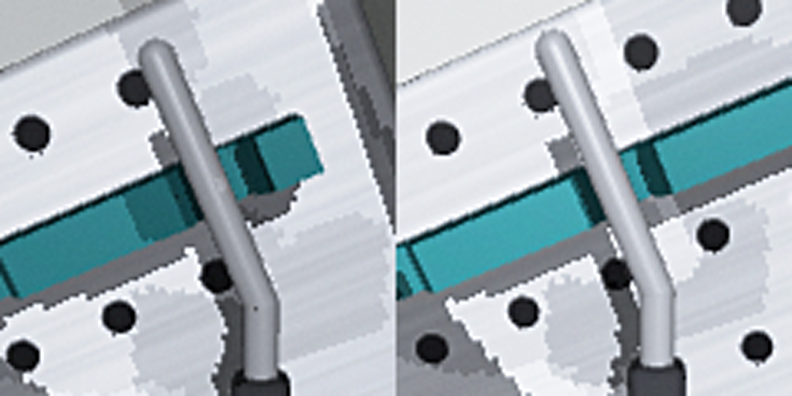

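```bash

python3 -m jog '[[0.05,0.2,1,0],[0,0,1,0],[0,0,0.8,0],[0,0,0.4,0],[0,0,0,0],[0,0,0,0]]'
python3 look.py w10; python3 ov.py w10 0; python3 -c "
from h import *
plan(.526,.210,.049,69.05)"
```

```text
t: 13.57
tcp_pos: [0.5268, 0.2097, 0.0515]
tcp_rot: [0.824, 0.567, -0.0, -0.0]
ft_force: [1.0, -0.5, -1.1]
finger_gap: 0.076
at [0.527  0.2098 0.0519] yaw 69.04 t 13.62 F [-0.7  0.2 -0.3] gap 0.073
shift-first total [-0.02, -0.1, 0.29] n 1 row [-0.02, -0.1, 0.29] | turn total -0.0
turn-first: then shift total [-0.02, -0.1, 0.29] row [-0.02, -0.1, 0.29]
```

View pics/ov_w10.png

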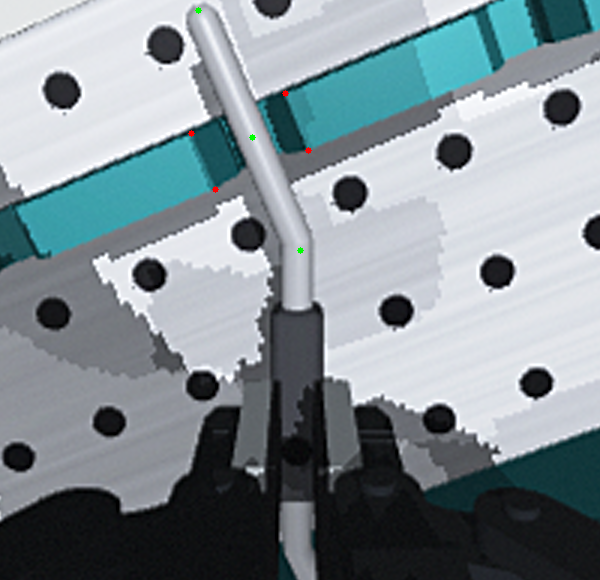

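Well aligned in the notch. Lower the last bit and release.

```bash

python3 -m jog '[[0,0,0.2,0],[0,0,0.1,0],[0,0,0,0],[0,0,0,0]]'
python3 -m jog '[[0,0,0,0],[0,0,0,0],[0,0,0,0],[0,0,0,0]]' 2.6
python3 -m jog '[[0,0,-1,0],[0,0,-2,0],[0,0,-3,0],[0,0,-3,0],[0,0,-3,0],[0,0,0,0],[0,0,0,0]]'
python3 look.py w11;python3 ov.py w11 0 48
python3 -c "
from h import *
plan(.4606,-.2431,.12,-15.35+67.35)"
```

```text
t: 13.95
tcp_pos: [0.5276, 0.21, 0.0501]
tcp_rot: [0.824, 0.567, 0.001, 0.0]
ft_force: [-2.7, -1.5, 7.1]
finger_gap: 0.071
t: 14.28
tcp_pos: [0.5269, 0.2098, 0.0487]
tcp_rot: [0.824, 0.567, -0.0, -0.0]
ft_force: [-1.2, -0.8, -0.3]
finger_gap: 0.306
t: 14.87
tcp_pos: [0.5286, 0.2101, 0.1718]
tcp_rot: [0.824, 0.567, 0.002, 0.001]
ft_force: [0.1, -0.0, 0.3]
finger_gap: 0.306
at [0.5272 0.2099 0.1697] yaw 69.04 t 14.92 F [-0.1  0.1  0.1] gap 0.306
shift-first total [-44.68, 9.98, 4.97] n 12 row [-3.72, 0.83, 0.41] | turn total 0.297
turn-first: then shift total [-39.8, 22.64, 4.97] row [-3.32, 1.89, 0.41]
```

View pics/ov_w11.png

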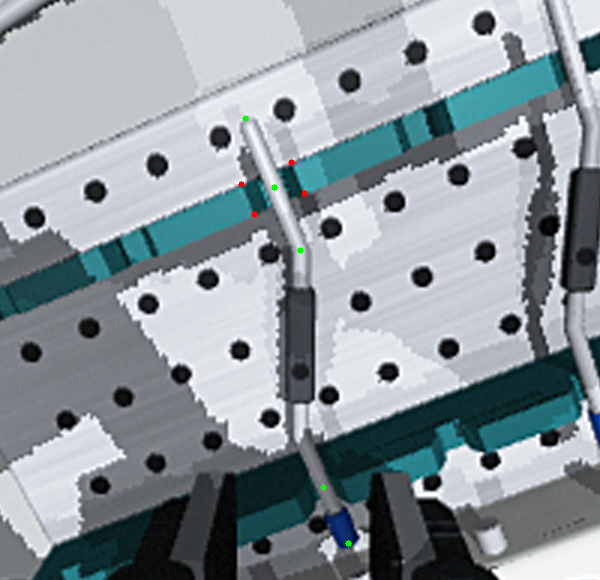

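```bash

python3 -m jog '[[-3.7,0.8,0,0],[-3.7,0.8,0,0],[-3.7,0.8,0,0],[-3.7,0.8,0,0],[-3.7,0.8,0,0],[-3.7,0.8,0,0],[-3.7,0.8,0,0],[-3.7,0.8,0,0]]' 4.5
python3 -m jog '[[-3.7,0.9,1,0],[-3.8,0.9,1,0],[-3.8,0.9,1.5,0],[-3.7,0.9,1.5,0],[0,0,0,0.12],[0,0,0,0.12],[0,0,0,0.057],[0,0,0,0]]'
python3 -m jog '[[0,0,0,0]]'
python3 look.py w12;python3 tf.py w12 .4606 -.2431 -15.35
```

```text
t: 15.58
tcp_pos: [0.4791, -0.0907, 0.1672]
tcp_rot: [0.824, 0.567, -0.001, -0.001]
ft_force: [0.6, 0.1, 0.7]
finger_gap: 0.522
t: 16.25
tcp_pos: [0.4595, -0.2418, 0.1169]
tcp_rot: [0.899, 0.437, -0.001, -0.002]
ft_force: [0.0, -0.0, -0.2]
finger_gap: 0.527
t: 16.33
tcp_pos: [0.4599, -0.2417, 0.1175]
tcp_rot: [0.898, 0.439, -0.001, -0.001]
ft_force: [0.1, -0.3, -0.6]
finger_gap: 0.527
[ 0.4612 -0.2436] -15.33875290848624 2.293623227096446 989
at [ 0.4602 -0.2417  0.1179] yaw 52.15 t 16.38 F [-0.2  0.6  1.5] gap 0.523
shift-first total [-0.09, 0.19, 11.09] n 3 row [-0.03, 0.06, 3.7] | turn total 0.002
turn-first: then shift total [-0.09, 0.19, 11.09] row [-0.03, 0.06, 3.7]
```

View pics/w12.png

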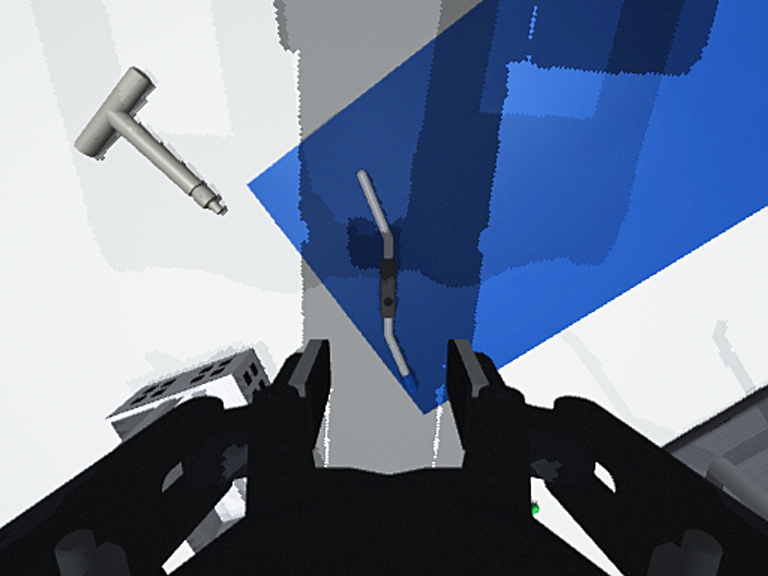

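View pics/d_w12.png

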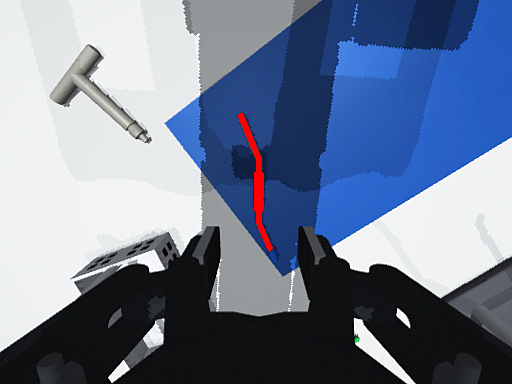

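```bash
python3 - <<'E'
from h import *
import pickle
s=pickle.load(open("w12.pkl","rb"))
for px,z in [((248,350),.04),((270,390),.0),((108,416),.04)]:
    print(onz(s,np.array(px)/1.5,z,s["T"]).round(3), (np.linalg.inv(s["T"])@[*onz(s,np.array(px)/1.5,z,s["T"]),1]).round(3))
top=pickle.load(open("top0.pkl","rb")); u=lambda x,y:(200+x/4,120+y/3.5)
for px,z in [((735,290),.11),((700,412),.11),((650,280),.04),((606,410),.04),((755,312),.04),((715,440),.04)]: print(onz(top,u(*px),z).round(3))
E
```

```text
[ 0.433 -0.328  0.04 ] [-0.084  0.032  0.077  1.   ]
[ 0.471 -0.36   0.   ] [-0.087  0.081  0.117  1.   ]
[ 0.412 -0.428  0.04 ] [-0.177  0.077  0.077  1.   ]
[ 0.543 -0.426  0.11 ]
[ 0.435 -0.394  0.11 ]
[ 0.562 -0.381  0.04 ]
[ 0.44  -0.341  0.04 ]
[ 0.534 -0.467  0.04 ]
[ 0.414 -0.429  0.04 ]
```

```bash

python3 -m jog '[[-0.05,0.1,2.5,0],[0,0.05,3,0],[0,0,3,0],[0,0,1.7,0],[0,0,0.9,0],[0,0,0,0],[0,0,0,0]]'
python3 -m jog '[[0,0,0,0],[0,0,0,0],[0,0,0,0],[0,0,0,0],[0,0,0,0],[0,0,0,0]]' 0 70
python3 -m jog '[[0,0,-1,0],[0,0,-2.5,0],[0,0,-3,0],[0,0,-3,0],[0,0,-3,0],[0,0,-2,0],[0,0,0,0],[0,0,0,0]]'
python3 look.py w13
python3 -c "
from h import *
plan(.5276,.1105,.15,1.7+67.35)"
```

```text
t: 16.97
tcp_pos: [0.4619, -0.2435, 0.008]
tcp_rot: [0.898, 0.439, -0.0, -0.0]
ft_force: [0.6, -0.3, -0.1]
finger_gap: 0.528
t: 17.47
tcp_pos: [0.4627, -0.2444, 0.0094]
tcp_rot: [0.899, 0.439, 0.001, 0.001]
ft_force: [-1.0, 1.2, 5.8]
finger_gap: 0.077
t: 18.13
tcp_pos: [0.4626, -0.2443, 0.155]
tcp_rot: [0.899, 0.439, 0.001, 0.002]
ft_force: [0.1, -0.2, -0.6]
finger_gap: 0.079
at [ 0.4616 -0.2436  0.1533] yaw 52.03 t 18.18 F [-0.1  0.  -0.8] gap 0.074
shift-first total [31.97, -16.59, 0.33] n 10 row [3.2, -1.66, 0.03] | turn total -0.297
turn-first: then shift total [35.43, -6.5, 0.33] row [3.54, -0.65, 0.03]
```

View pics/w13.png

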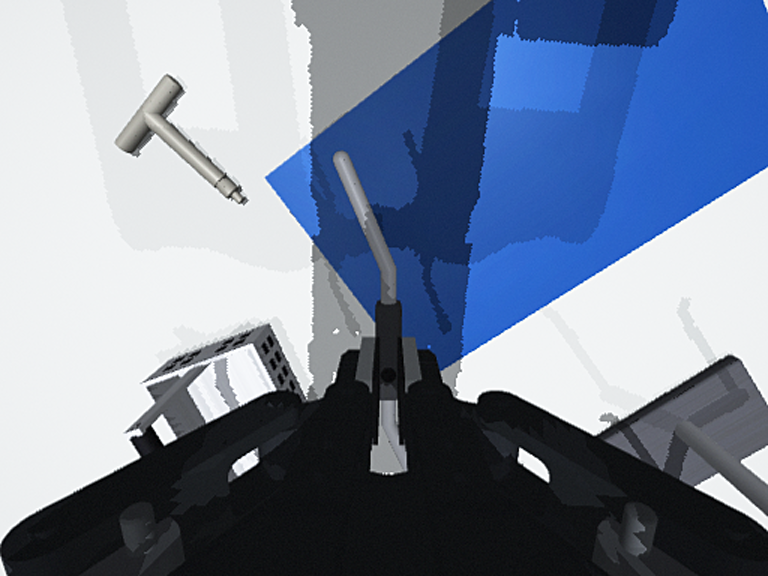

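```bash
python3 - <<'E'
from h import *
import pickle
top=pickle.load(open("top0.pkl","rb"));side=pickle.load(open("side0.pkl","rb")); u=lambda x,y:(200+x/4,120+y/3.5); v=lambda x,y:(160+x/4,130+y/3.75)
for px,z in [((708,254),.212),((580,262),.209),((545,222),.236)]: print("side",onz(side,v(*px),z).round(3))
for px,z in [((376,55),.212),((376,55),.215),((380,150),.236),((380,150),.209)]: print("top",onz(top,u(*px),z).round(3))
for px in [(277,152),(423,152),(277,65),(423,65)]: print("base",onz(top,u(*px),.012).round(3))
E
```

```text
side [ 0.715 -0.14   0.212]
side [ 0.644 -0.141  0.209]
side [ 0.624 -0.141  0.236]
top [ 0.719 -0.133  0.212]
top [ 0.718 -0.133  0.215]
top [ 0.631 -0.133  0.236]
top [ 0.638 -0.137  0.209]
base [ 0.686 -0.073  0.012]
base [ 0.689 -0.199  0.012]
base [ 0.775 -0.072  0.012]
base [ 0.779 -0.199  0.012]
```

```bash

python3 -m jog '[[0,0,0,-0.1],[0,0,0,-0.1],[0,0,0,-0.097],[3.5,-0.6,0,0],[3.5,-0.6,0,0],[3.5,-0.6,0,0],[3.5,-0.6,0,0],[3.5,-0.6,0,0]]'
python3 -m jog '[[3.5,-0.6,0,0],[3.6,-0.7,0,0],[3.6,-0.7,0,0],[3.6,-0.6,1,0],[3.6,-0.6,2,0],[0,0,2.5,0],[0,0,1.5,0],[0,0,0,0]]'
python3 -m jog '[[0,0,0,0]]'
python3 look.py w14;python3 ov.py w14 -100; python3 -c "
from h import *
plan(.5276,.1105,.082,69.05)"
```

```text
t: 18.85
tcp_pos: [0.495, -0.0675, 0.1511]
tcp_rot: [0.824, 0.566, -0.001, -0.001]
ft_force: [1.0, -0.2, 0.1]
finger_gap: 0.074
t: 19.52
tcp_pos: [0.5258, 0.1101, 0.0774]
tcp_rot: [0.823, 0.567, -0.004, -0.003]
ft_force: [-1.2, 0.4, -1.2]
finger_gap: 0.074
t: 19.6
tcp_pos: [0.5284, 0.1092, 0.0808]
tcp_rot: [0.824, 0.567, -0.002, -0.001]
ft_force: [0.9, 0.4, 0.4]
finger_gap: 0.077
at [0.5298 0.1089 0.0823] yaw 69.02 t 19.65 F [ 0.4 -0.7 -0. ] gap 0.072
shift-first total [0.07, -0.26, 0.03] n 1 row [0.07, -0.26, 0.03] | turn total -0.0
turn-first: then shift total [0.07, -0.26, 0.03] row [0.07, -0.26, 0.03]
```

View pics/ov_w14.png

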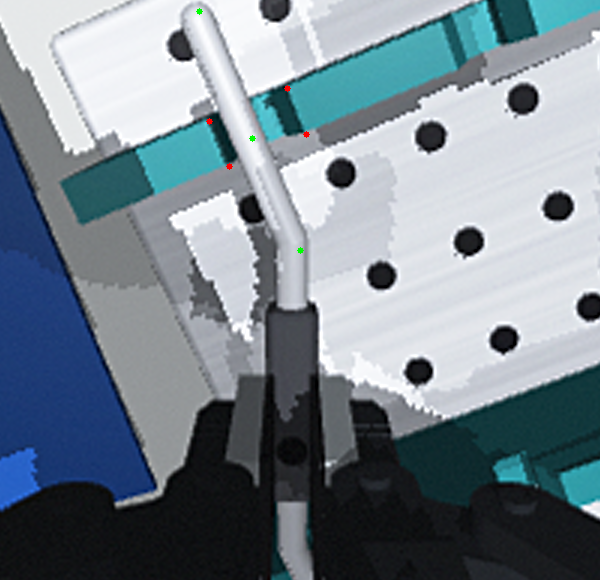

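```bash

python3 -m jog '[[0.08,0,1,0],[0,0,1,0],[0,0,0.8,0],[0,0,0.3,0],[0,0,0.1,0],[0,0,0,0],[0,0,0,0]]'
python3 look.py w15;python3 ov.py w15 -100
```

```text
t: 20.23
tcp_pos: [0.531, 0.1098, 0.0511]
tcp_rot: [0.824, 0.567, 0.0, 0.0]
ft_force: [-0.3, -0.2, -0.7]
finger_gap: 0.078
```

View pics/ov_w15.png

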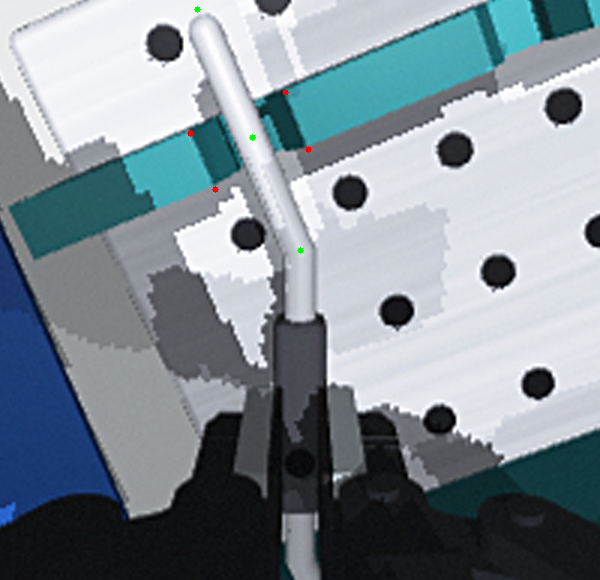

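```bash

python3 -m jog '[[0.05,-0.22,0,0],[0,0,0.1,0],[0,0,0.1,0],[0,0,0,0],[0,0,0,0]]'
python3 -m jog '[[0,0,0,0],[0,0,0,0],[0,0,0,0],[0,0,0,0]]' 2.6
python3 -m jog '[[0,0,-1,0],[0,0,-2,0],[0,0,-3,0],[0,0,-3,0],[0,0,-3,0],[0,0,0,0],[0,0,0,0],[0,0,0,0]]'
python3 look.py w16;python3 ov.py w16 -100 48
python3 look.py top2 top; python3 look.py side2 side
```

```text
t: 20.7
tcp_pos: [0.5291, 0.1112, 0.0493]
tcp_rot: [0.824, 0.567, 0.0, 0.0]
ft_force: [-2.2, -0.1, 4.2]
finger_gap: 0.08
t: 21.03
tcp_pos: [0.5287, 0.1111, 0.0486]
tcp_rot: [0.824, 0.567, -0.0, -0.0]
ft_force: [0.6, -0.6, -0.7]
finger_gap: 0.307
t: 21.7
tcp_pos: [0.5285, 0.1112, 0.1689]
tcp_rot: [0.824, 0.567, -0.0, -0.0]
ft_force: [-0.6, -0.7, -0.2]
finger_gap: 0.306
```

View pics/ov_w16.png

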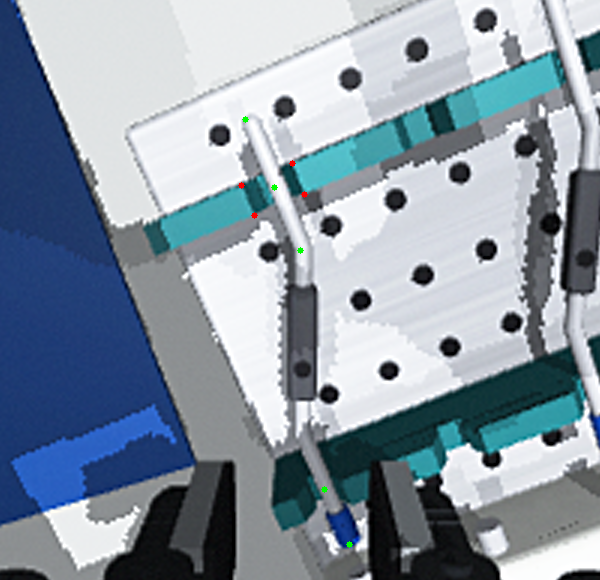

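View pics/side2.png

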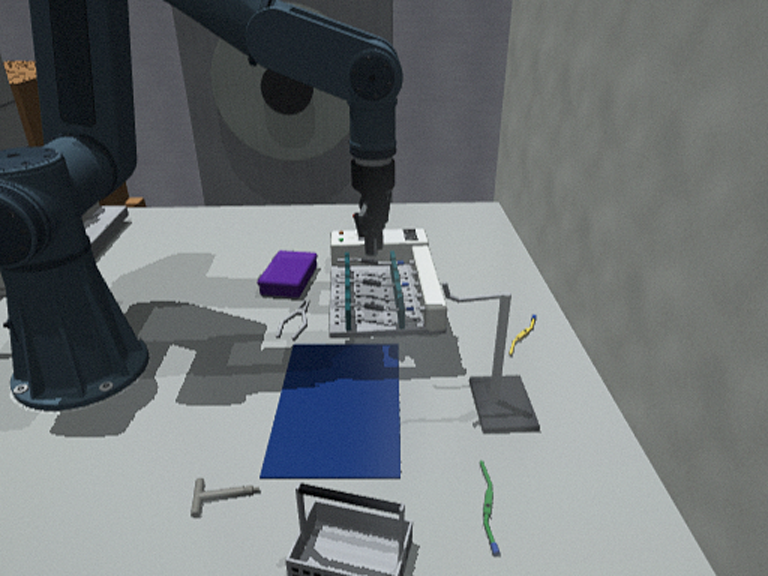

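```bash
python3 -c "
from h import *
plan(.489,-.38,.26,71.8)"
```

```text
at [0.5278 0.1111 0.1674] yaw 69.04 t 21.85 F [-0.4  0.9  0.7] gap 0.307
shift-first total [-47.25, 13.95, -9.26] n 13 row [-3.63, 1.07, -0.71] | turn total -0.048
turn-first: then shift total [-47.87, 11.66, -9.26] row [-3.68, 0.9, -0.71]
```

```bash

python3 -m jog '[[-3.6,1,-0.7,-0.048],[-3.6,0.9,-0.7,0],[-3.7,0.9,-0.7,0],[-3.7,0.9,-0.7,0],[-3.7,0.9,-0.7,0],[-3.7,0.9,-0.7,0],[-3.7,0.9,-0.7,0],[-3.7,0.9,-0.7,0]]' 6
python3 -m jog '[[-3.7,0.9,-0.7,0],[-3.7,0.9,-0.7,0],[-3.7,0.9,-0.7,0],[-3.7,0.9,-0.7,0],[-3.4,0.8,-0.7,0],[0,0,0,0],[0,0,0,0]]'
python3 look.py w17; python3 look.py side3 side
```

```text
t: 22.52
tcp_pos: [0.5035, -0.1923, 0.224]
tcp_rot: [0.81, 0.586, -0.0, -0.001]
ft_force: [0.9, 1.4, 0.6]
finger_gap: 0.702
t: 23.1
tcp_pos: [0.4886, -0.379, 0.2584]
tcp_rot: [0.811, 0.585, -0.0, -0.001]
ft_force: [0.6, 1.0, -1.0]
finger_gap: 0.703
```

View pics/w17.png

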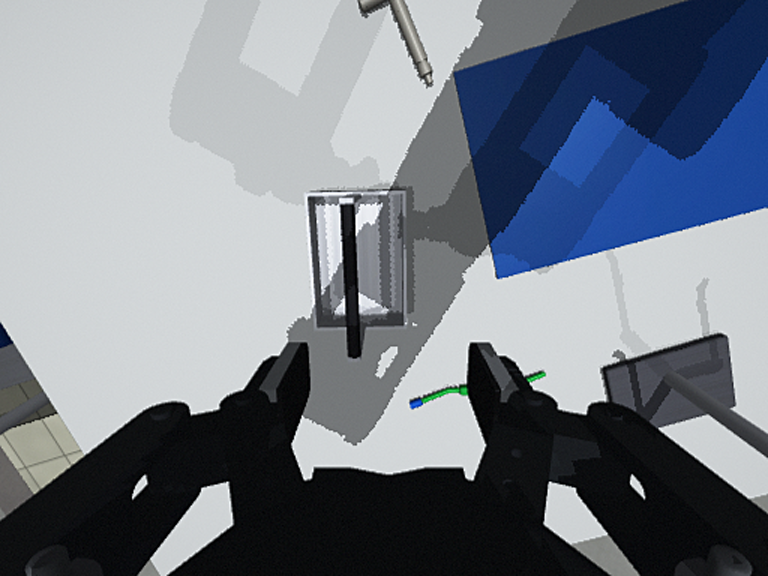

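```bash
python3 - <<'E'
import cv2
im=cv2.imread("raw_side3.png")
cv2.imwrite("pics/s3.png",cv2.resize(im[180:384,160:380],None,fx=3,fy=2.8,interpolation=cv2.INTER_CUBIC))
E
```

```text
(no output)
```

View pics/s3.png

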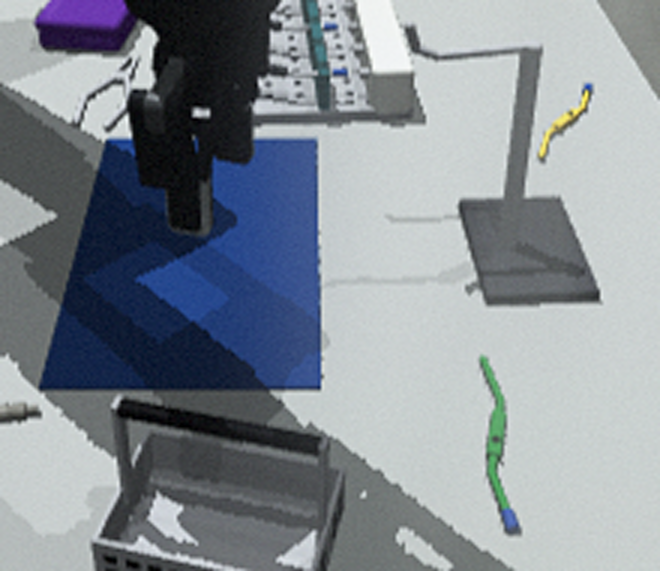

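```bash
python3 - <<'E'
from h import *
import pickle
s=pickle.load(open("w17.pkl","rb"))
a=onz(s,np.array((347.5,200))/1.5,.115,s["T"]);b=onz(s,np.array((354.5,355))/1.5,.115,s["T"])
d=b-a;print(a,b,np.hypot(*d[:2]),np.degrees(np.arctan2(d[1],d[0])),(a+b)/2)
for px in [(307,192),(411,188),(407,327),(315,330)]: print(onz(s,np.array(px)/1.5,.04,s["T"]).round(3))
E
```

```text
[ 0.42891721 -0.38992408  0.115     ] [ 0.54184243 -0.4249787   0.115     ] 0.11824098219139671 -17.245561357984723 [ 0.48537982 -0.40745139  0.115     ]
[ 0.413 -0.43   0.04 ]
[ 0.438 -0.342  0.04 ]
[ 0.561 -0.384  0.04 ]
[ 0.536 -0.47   0.04 ]
```

```bash
python3 -c "
from h import *
plan(.5121,-.4158,.14,72.75)"
```

```text
at [ 0.4891 -0.3764  0.2583] yaw 71.79 t 23.2 F [-0.2  0.2 -0. ] gap 0.698
shift-first total [-3.02, 3.42, 11.83] n 4 row [-0.75, 0.85, 2.96] | turn total -0.017
turn-first: then shift total [-3.08, 3.37, 11.83] row [-0.77, 0.84, 2.96]
```

```bash

python3 -m jog '[[-1.5,1.7,0,-0.017],[-1.6,1.7,0,0],[0,0,3,0],[0,0,3,0],[0,0,3,0],[0,0,2.8,0],[0,0,0,0],[0,0,0,0]]'
python3 look.py w18; python3 -c "
from h import *
plan(.5121,-.4158,.098,72.75)"
```

```text
t: 23.87
tcp_pos: [0.5119, -0.4146, 0.1398]
tcp_rot: [0.805, 0.594, -0.0, -0.003]
ft_force: [-0.4, 0.0, 0.7]
finger_gap: 0.703
at [ 0.513  -0.4162  0.1424] yaw 72.85 t 23.92 F [ 0.1 -0.5  1.5] gap 0.702
shift-first total [0.01, -0.1, 4.44] n 2 row [0.01, -0.05, 2.22] | turn total 0.002
turn-first: then shift total [0.01, -0.1, 4.44] row [0.01, -0.05, 2.22]
```

View pics/w18.png

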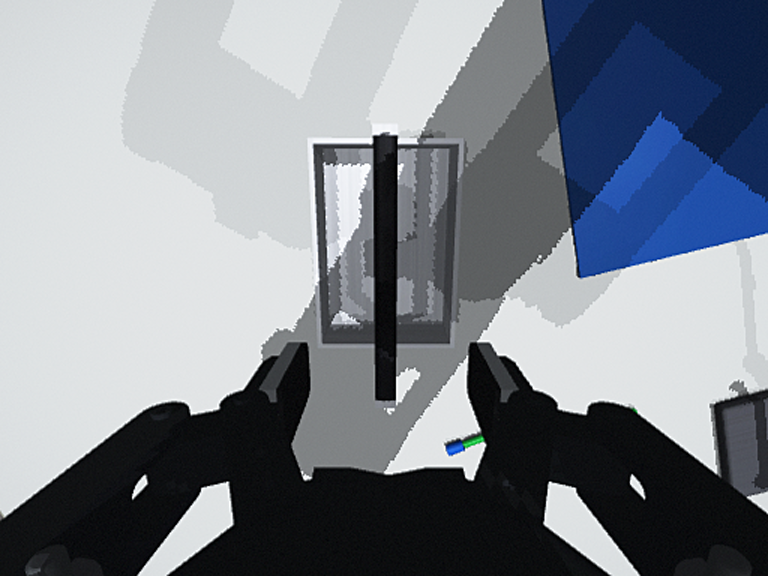

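```bash

python3 -m jog '[[0,0,2,0],[0,0,1.5,0],[0,0,0.9,0],[0,0,0,0],[0,0,0,0]]'
python3 -m jog '[[0,0,0,0],[0,0,0,0],[0,0,0,0],[0,0,0,0],[0,0,0,0],[0,0,0,0],[0,0,0,0]]' 0 110
python3 -m jog '[[0,0,-0.5,0],[0,0,-1,0],[0,0,-2,0],[0,0,-2.5,0],[0,0,-3,0],[0,0,-3,0],[0,0,-3,0],[0,0,-3,0]]'
python3 -m jog '[[0,0,-2,0],[0,0,-0.5,0],[0,0,0,0],[0,0,0,0]]'
python3 look.py w19;python3 -c "
from h import *
plan(.58,-.167,.27,0)"
```

```text
t: 24.33
tcp_pos: [0.513, -0.4177, 0.0993]
tcp_rot: [0.805, 0.593, 0.0, 0.001]
ft_force: [1.7, 0.2, 0.7]
finger_gap: 0.706
t: 24.92
tcp_pos: [0.513, -0.4174, 0.0988]
tcp_rot: [0.805, 0.593, 0.0, 0.0]
ft_force: [1.1, 2.6, 5.4]
finger_gap: 0.081
t: 25.58
tcp_pos: [0.5119, -0.4172, 0.2795]
tcp_rot: [0.805, 0.593, -0.0, -0.0]
ft_force: [0.5, -0.3, -2.2]
finger_gap: 0.086
t: 25.92
tcp_pos: [0.512, -0.417, 0.3015]
tcp_rot: [0.805, 0.593, -0.0, -0.001]
ft_force: [-0.0, -0.1, -2.6]
finger_gap: 0.085
at [ 0.5117 -0.4167  0.3004] yaw 72.76 t 25.97 F [-0.8 -0.4 -1.9] gap 0.087
shift-first total [25.87, -0.88, 3.04] n 7 row [3.7, -0.13, 0.43] | turn total 1.27
turn-first: then shift total [6.83, -24.97, 3.04] row [0.98, -3.57, 0.43]
```

View pics/w19.png

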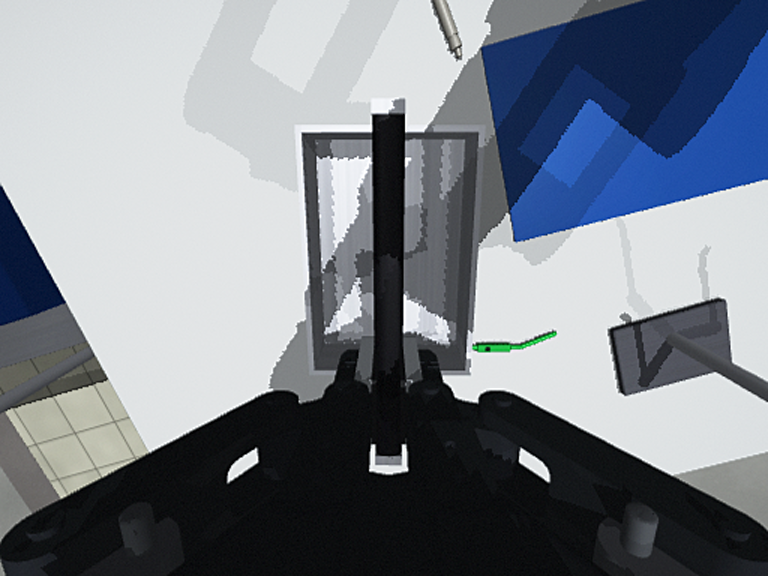

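```bash

python3 -m jog '[[0,0,0,0.12],[0,0,0,0.12],[0,0,0,0.12],[0,0,0,0.12],[0,0,0,0.12],[0,0,0,0.12],[0,0,0,0.12],[0,0,0,0.12]]'
python3 -m jog '[[0,0,0,0.12],[0,0,0,0.12],[0,0,0,0.07],[0,0,0,0],[0.3,-3,0,0],[0.3,-3,0,0],[0.3,-3,0,0],[0.2,-3,0,0]]'
python3 -m jog '[[0,-3,0,0],[0,-3,0,0],[0,-3,0,0],[0,-2,0,0],[0,-1.5,1,0],[0,-0.3,1.5,0],[0,0,1.5,0],[0,0,0,0]]'
python3 -m jog '[[0,0,0,0],[0,0,0,0]]'
python3 look.py w20;python3 look.py side4 side;python3 -c "
from h import *
plan(.53,-.167,.245,0)"
```

```text
t: 26.63
tcp_pos: [0.5116, -0.4166, 0.2998]
tcp_rot: [0.988, 0.151, -0.001, -0.002]
ft_force: [0.3, -0.5, -2.3]
finger_gap: 0.081
t: 27.3
tcp_pos: [0.5228, -0.2958, 0.3007]
tcp_rot: [1.0, 0.001, -0.001, -0.001]
ft_force: [-0.4, 0.2, -1.3]
finger_gap: 0.081
t: 27.97
tcp_pos: [0.5212, -0.1675, 0.2582]
tcp_rot: [1.0, 0.002, -0.003, -0.002]
ft_force: [-0.3, 0.9, -2.7]
finger_gap: 0.082
t: 28.13
tcp_pos: [0.5234, -0.1696, 0.2629]
tcp_rot: [1.0, 0.0, -0.0, -0.0]
ft_force: [0.4, -0.7, -1.8]
finger_gap: 0.082
at [ 0.5238 -0.1699  0.2637] yaw 0.01 t 28.23 F [ 0.4  0.4 -2.1] gap 0.082
shift-first total [0.62, -0.29, 1.87] n 1 row [0.62, -0.29, 1.87] | turn total 0.0
turn-first: then shift total [0.62, -0.29, 1.87] row [0.62, -0.29, 1.87]
```

View pics/w20.png

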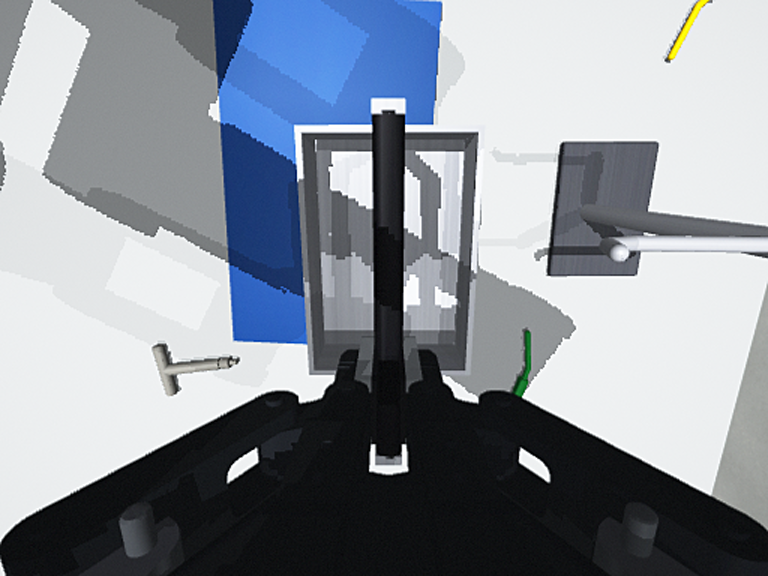

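View pics/side4.png

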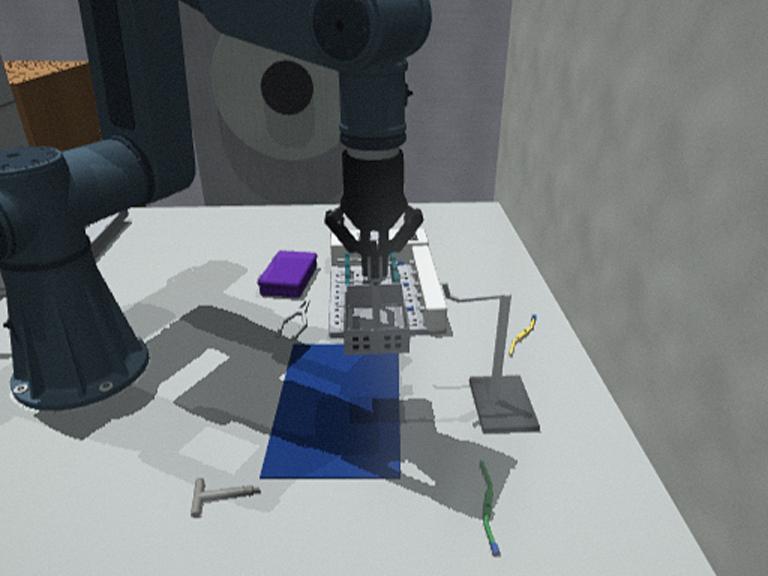

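```bash
python3 - <<'E'
from h import *
import pickle
s=pickle.load(open("w20.pkl","rb"));T=s["T"];print(T[:3,3])
P=lambda px,z:onz(s,np.array(px)/1.5,z,T).round(4)
print("tip",P((616,252),.236),"wire along",P((760,244),.212),P((650,246),.215))
zb=T[2,3]+.0155
print("bar ends",P((388,112),zb),P((388,458),zb))
E
```

```text
[ 0.52341444 -0.16962136  0.26291755]
tip [ 0.6212 -0.1329  0.236 ] wire along [ 0.7049 -0.1332  0.212 ] [ 0.6493 -0.1338  0.215 ]
bar ends [ 0.5232 -0.0838  0.2784] [ 0.5234 -0.2034  0.2784]
```

```bash

python3 -m jog '[[0,-0.8,0.8,0],[0,0,0.8,0],[1.5,0,0,0],[2,0,0,0],[2,0,0,0],[2,0,0,0],[0,0,0,0],[0,0,0,0]]'
python3 look.py w21;python3 look.py side5 side;python3 -c "
from h import *
plan(.643,-.161,.247,0)"
```

```text
t: 28.9
tcp_pos: [0.5985, -0.1609, 0.2455]
tcp_rot: [1.0, 0.0, -0.001, -0.0]
ft_force: [-0.2, 0.4, -2.4]
finger_gap: 0.08
at [ 0.5977 -0.161   0.246 ] yaw 0.02 t 29.0 F [ 0.  -0.2 -2.6] gap 0.08
shift-first total [4.53, 0.0, -0.1] n 2 row [2.27, 0.0, -0.05] | turn total 0.0
turn-first: then shift total [4.53, -0.0, -0.1] row [2.27, -0.0, -0.05]
```

View pics/w21.png

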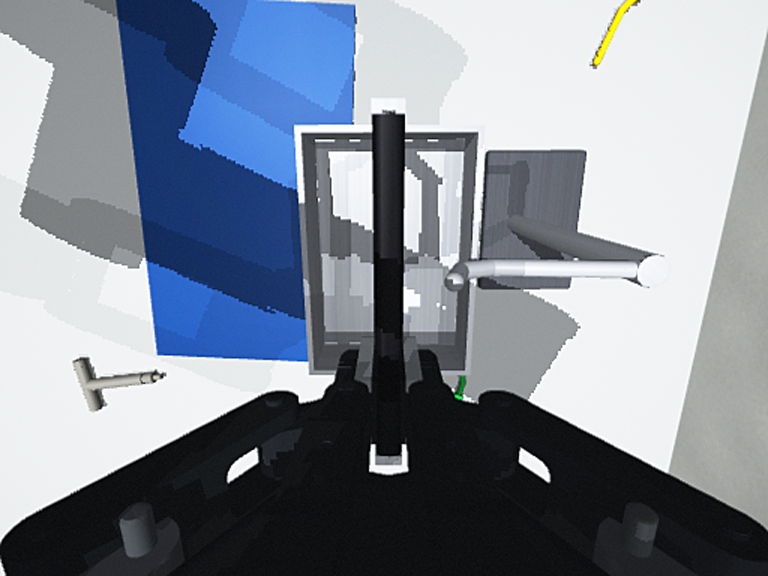

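```bash
python3 - <<'E'
import cv2
im=cv2.imread("raw_side5.png")
cv2.imwrite("pics/s5.png",cv2.resize(im[130:300,200:400],None,fx=4,fy=3.5,interpolation=cv2.INTER_CUBIC))
E
```

```text
(no output)
```

View pics/s5.png

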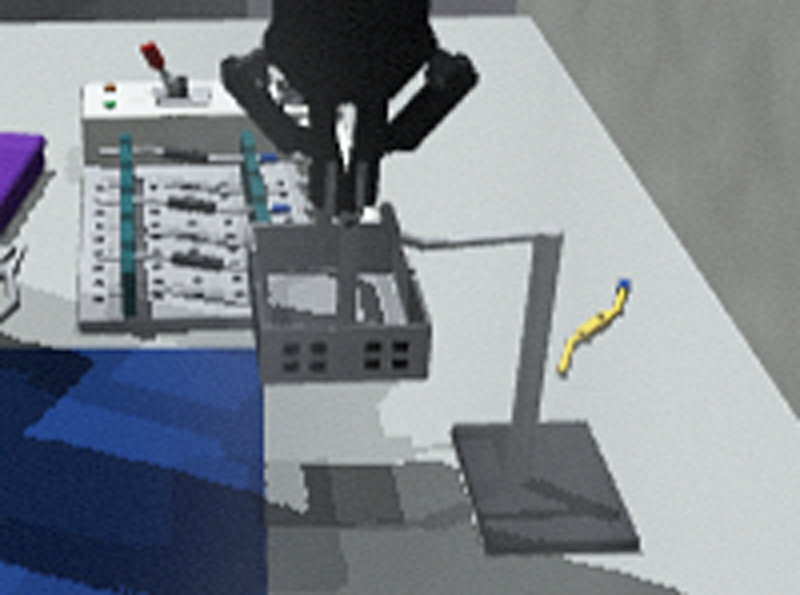

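```bash
python3 - <<'E'
from h import *
import pickle
s=pickle.load(open("w21.pkl","rb"));T=s["T"];print(T[:3,3])
P=lambda px,z:onz(s,np.array(px)/1.5,z,T).round(4)
print("tip",P((455,280),.236),"wire",P((600,269),.212),P((500,270),.209),"post",P((652,270),.215))
E
```

```text
[ 0.59848016 -0.16088803  0.24554252]
tip [ 0.6247 -0.1323  0.236 ] wire [ 0.694  -0.1331  0.212 ] [ 0.6498 -0.1344  0.209 ] post [ 0.7155 -0.1328  0.215 ]
```

```bash

python3 -m jog '[[1.5,0,0,0],[1.7,0,0,0],[1.5,0,0,0],[0,0,0,0],[0,0,0,0]]'
python3 look.py w22;python3 -c "
from h import *
plan(.645,-.161,.204,0)"
```

```text
t: 29.42
tcp_pos: [0.6448, -0.1613, 0.2465]
tcp_rot: [1.0, 0.0, -0.0, -0.0]
ft_force: [-0.0, 0.5, -1.5]
finger_gap: 0.079
at [ 0.6445 -0.1613  0.2465] yaw -0.0 t 29.47 F [ 0.4  0.1 -2. ] gap 0.081
shift-first total [0.05, -0.03, 4.25] n 2 row [0.03, -0.01, 2.12] | turn total -0.0
turn-first: then shift total [0.05, -0.03, 4.25] row [0.03, -0.01, 2.12]
```

View pics/w22.png

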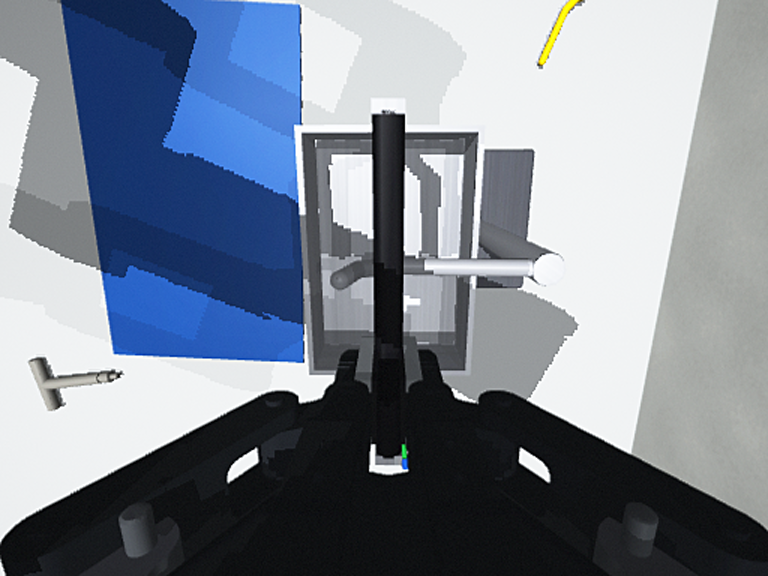

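```bash

python3 -m jog '[[0,0,1.5,0],[0,0,1.2,0],[0,0,0.8,0],[0,0,0.4,0],[0,0,0,0],[0,0,0,0]]'
python3 -m jog '[[0,0,0.2,0],[0,0,0,0],[0,0,0,0]]'
```

```text
t: 29.97
tcp_pos: [0.6453, -0.1614, 0.2079]
tcp_rot: [1.0, -0.0, -0.0, -0.0]
ft_force: [-0.1, -0.9, -1.2]
finger_gap: 0.08
t: 30.22
tcp_pos: [0.6456, -0.1614, 0.2062]
tcp_rot: [1.0, -0.0, 0.0, 0.0]
ft_force: [0.5, 0.6, -2.4]
finger_gap: 0.084
```

```bash

python3 -m jog '[[0,0,0.2,0],[0,0,0,0],[0,0,0,0]]'
python3 -m jog '[[0,0,0.15,0],[0,0,0,0],[0,0,0,0]]'
```

```text
t: 30.47
tcp_pos: [0.6458, -0.1615, 0.2046]
tcp_rot: [1.0, 0.0, 0.001, 0.0]
ft_force: [-0.3, 1.5, 2.2]
finger_gap: 0.079
t: 30.72
tcp_pos: [0.6462, -0.1615, 0.2039]
tcp_rot: [1.0, 0.0, 0.001, 0.0]
ft_force: [-0.8, -0.3, 5.9]
finger_gap: 0.087
```

```bash
python3 -m jog '[[0,0,0.1,0],[0,0,0,0],[0,0,0,0]]'; python3 look.py side6 side;python3 - <<'E'
import cv2
im=cv2.imread("raw_side6.png")
cv2.imwrite("pics/s6.png",cv2.resize(im[150:300,230:400],None,fx=4,fy=4,interpolation=cv2.INTER_CUBIC))
E
```

```text
t: 30.97
tcp_pos: [0.6466, -0.1617, 0.2035]
tcp_rot: [1.0, 0.0, 0.002, 0.001]
ft_force: [-0.1, -0.3, 7.5]
finger_gap: 0.082
```

View pics/s6.png

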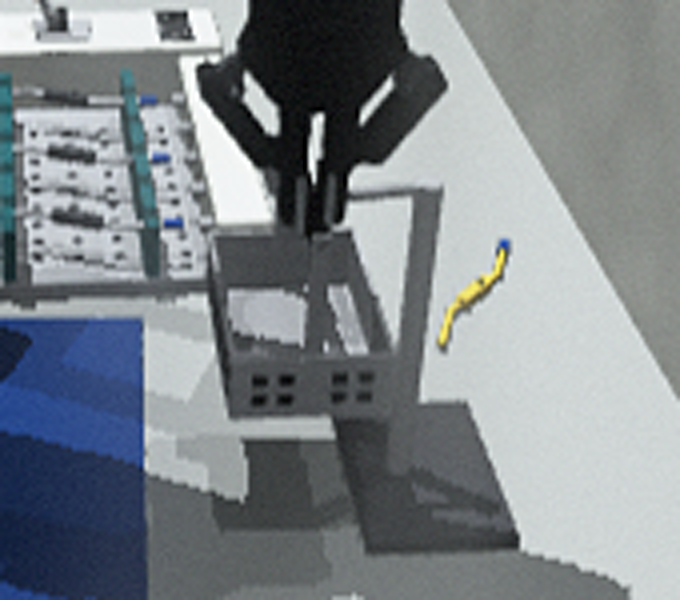

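```bash

python3 -m jog '[[0,0,-0.15,0],[0,0,0,0],[0,0,0,0]]'
python3 -m jog '[[0,0,0,0],[0,0,0,0],[0,0,0,0],[0,0,0,0],[0,0,0,0],[0,0,0,0]]' 2.2
python3 look.py w23
```

```text
t: 31.27
tcp_pos: [0.6463, -0.1616, 0.2039]
tcp_rot: [1.0, -0.0, 0.001, 0.0]
ft_force: [2.4, -0.6, 5.9]
finger_gap: 0.08
t: 31.77
tcp_pos: [0.6452, -0.1613, 0.2024]
tcp_rot: [1.0, 0.0, -0.0, -0.0]
ft_force: [-1.0, 0.7, 0.5]
finger_gap: 0.258
```

View pics/w23.png

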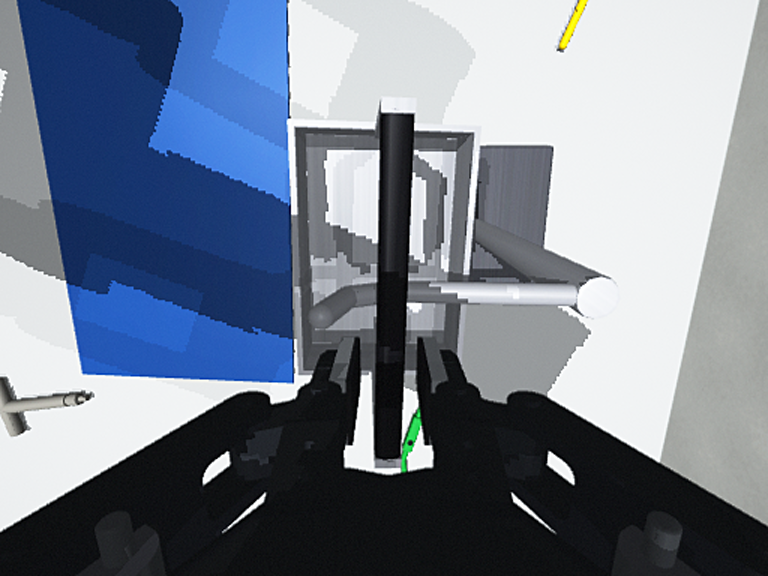

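```bash

python3 -m jog '[[0,0,-0.5,0],[0,0,-1,0],[0,0,-1,0],[0,0,-1.5,0],[0,0,-2,0],[0,0,-3,0],[0,0,-2,0],[0,0,0,0]]'
python3 look.py w24; python3 look.py side7 side;python3 - <<'E'
import cv2
im=cv2.imread("raw_side7.png")
cv2.imwrite("pics/s7.png",cv2.resize(im[130:300,200:400],None,fx=4,fy=3.5,interpolation=cv2.INTER_CUBIC))
E
```

```text
t: 32.48
tcp_pos: [0.6477, -0.1623, 0.321]
tcp_rot: [1.0, 0.0, 0.005, 0.002]
ft_force: [0.0, -1.3, 0.6]
finger_gap: 0.255
```

View pics/w24.png

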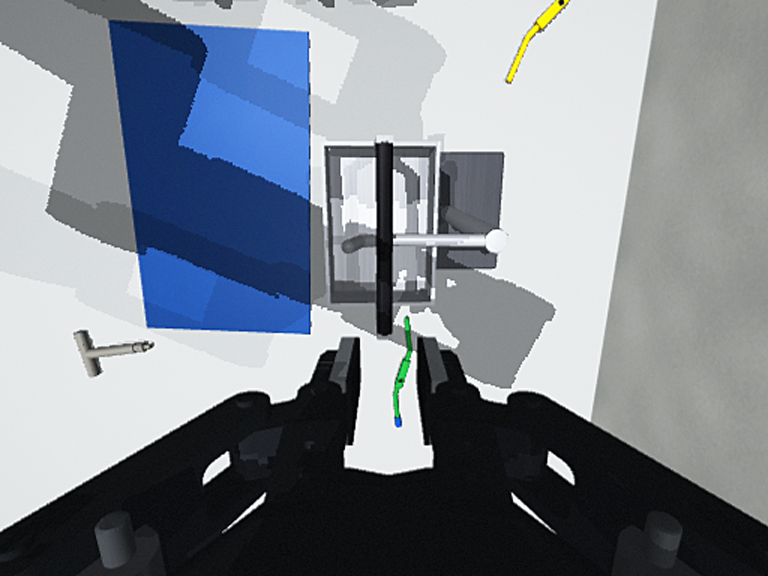

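View pics/s7.png

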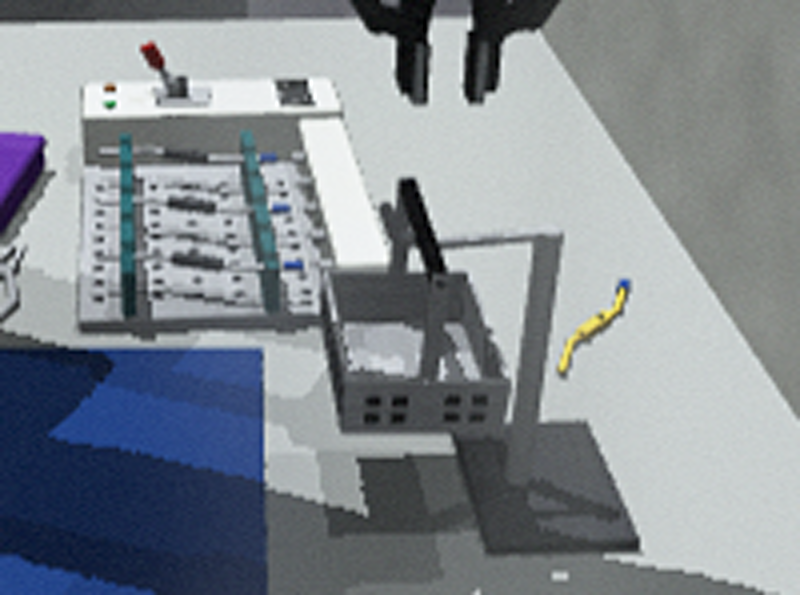

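```bash
python3 -c "
from h import *
plan(.4936,.4027,.2,91.7)"
```

```text
at [ 0.6461 -0.1616  0.3156] yaw 0.01 t 32.58 F [-0.8 -0.8 -0.2] gap 0.26
shift-first total [-15.25, -56.43, 11.56] n 15 row [-1.02, -3.76, 0.77] | turn total -1.6
turn-first: then shift total [56.86, -13.57, 11.56] row [3.79, -0.9, 0.77]
```

```bash

python3 -m jog '[[-1,-3.7,0,0],[-1,-3.7,0,0],[-1,-3.7,0,0],[-1,-3.7,0,0],[-1,-3.8,0,0],[-1,-3.8,0,0],[-1,-3.8,0,0],[-1,-3.8,0,0]]' 4
python3 -m jog '[[-1,-3.8,0,0],[-1,-3.8,0,0],[-1,-3.8,0,0],[-1,-3.8,0,0],[-1,-3.8,0,0],[-1,-3.8,0,0],[-1.2,-3.4,0,0],[0,0,0,-0.125]]'
python3 -m jog '[[0,0,1,-0.125],[0,0,1,-0.125],[0,0,1,-0.125],[0,0,1,-0.125],[0,0,1,-0.125],[0,0,1,-0.125],[0,0,1,-0.125],[0,0,1,-0.125]]'
python3 -m jog '[[0,0,1,-0.125],[0,0,1,-0.125],[0,0,1,-0.125],[0,0,0.6,-0.1],[0,0,0,0],[0,0,0,0],[0,0,0,0]]'
python3 look.py w25; python3 -c "
from h import *
plan(.4936,.4027,.2,91.7)"
```

```text
t: 33.25
tcp_pos: [0.564, 0.1403, 0.3118]
tcp_rot: [1.0, -0.0, -0.001, 0.0]
ft_force: [0.2, -0.3, -0.4]
finger_gap: 0.467
t: 33.92
tcp_pos: [0.4897, 0.4062, 0.3114]
tcp_rot: [0.998, 0.064, -0.002, -0.001]
ft_force: [0.5, -1.0, 0.0]
finger_gap: 0.468
t: 34.58
tcp_pos: [0.4927, 0.4002, 0.2311]
tcp_rot: [0.844, 0.536, -0.001, -0.0]
ft_force: [0.3, -0.7, 0.5]
finger_gap: 0.466
t: 35.17
tcp_pos: [0.4934, 0.4006, 0.1969]
tcp_rot: [0.698, 0.716, -0.0, -0.0]
ft_force: [1.4, 1.3, -0.6]
finger_gap: 0.471
at [0.4936 0.4007 0.1972] yaw 91.53 t 35.22 F [ 0.3 -0.  -0.7] gap 0.466
shift-first total [0.2, 0.01, -0.28] n 1 row [0.2, 0.01, -0.28] | turn total -0.003
turn-first: then shift total [0.2, 0.01, -0.28] row [0.2, 0.01, -0.28]
```

View pics/w25.png

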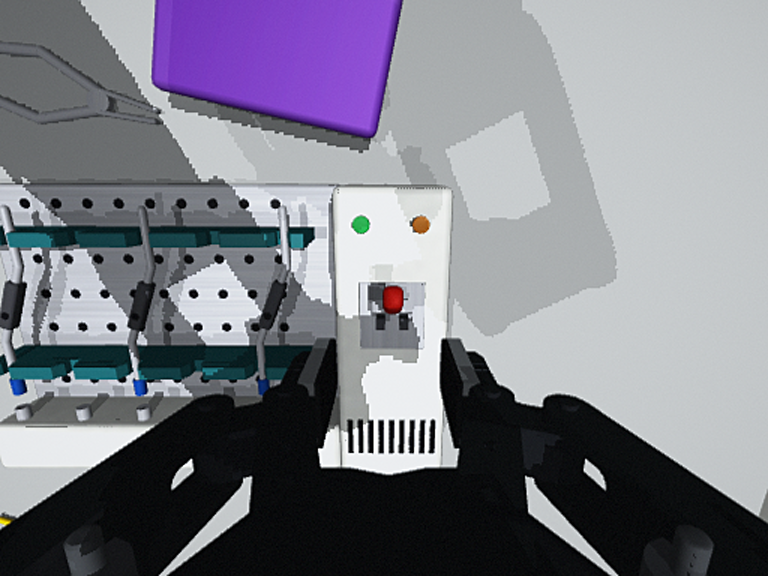

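```bash
python3 - <<'E'
from dfit import *
s=pickle.load(open("w25.pkl","rb"));T=s["T"];p=(.5246,.2105,.0299)
for r in (44,58,72): print(r,(proj(s,D(p,[-r*np.sin(.45),193,62+r*np.cos(.45)]),T)*1.5).round(1))
m=cv2.inRange(s["image"],(120,0,0),(255,60,60));ys,xs=np.nonzero(m);k=(ys<230)&(ys>180)&(xs>240)&(xs<285);print(xs[k].min()*1.5,xs[k].max()*1.5,ys[k].min()*1.5,ys[k].max()*1.5)
im=cv2.imread("raw_w25.png")
cv2.imwrite("pics/z25.png",cv2.resize(im[115:275,0:300],None,fx=2.6,fy=2.6,interpolation=cv2.INTER_CUBIC))
E
```

```text
44 [392.7 302. ]
58 [392.9 298.5]
72 [393.2 294.7]
384.0 400.5 288.0 307.5
```

View pics/z25.png

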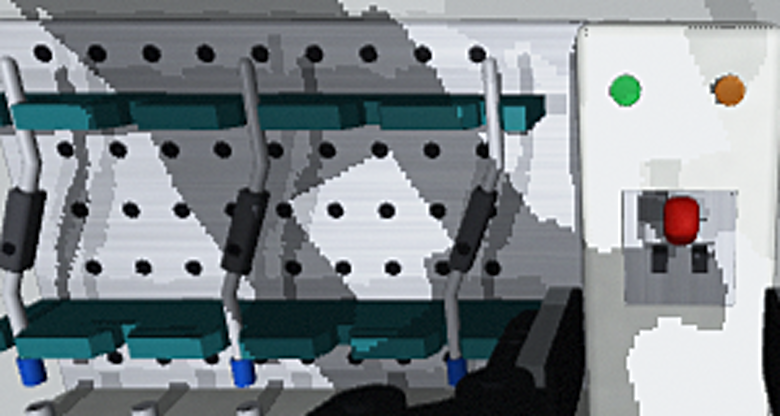

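```bash

python3 -m jog '[[0.2,0,2.5,0],[0,0,3,0],[0,0,2,0],[0,0,1.2,0],[0,0,0.6,0],[0,0,0,0],[0,0,0,0]]'
python3 -m jog '[[0,0,0,0],[0,0,0,0],[0,0,0,0],[0,0,0,0],[0,0,0,0],[0,0,0,0]]' 0 60
python3 look.py w26;  python3 -c "
from h import *
plan(.4936,.4027,.104,91.7)"
```

```text
t: 35.8
tcp_pos: [0.4941, 0.4031, 0.105]
tcp_rot: [0.697, 0.717, 0.001, 0.0]
ft_force: [0.7, 0.6, 1.2]
finger_gap: 0.469
t: 36.3
tcp_pos: [0.4942, 0.4032, 0.1056]
tcp_rot: [0.697, 0.717, 0.001, 0.0]
ft_force: [-1.6, -0.7, 5.7]
finger_gap: 0.122
at [0.4942 0.4031 0.1056] yaw 91.67 t 36.35 F [-1.3 -0.7  6.3] gap 0.118
shift-first total [-0.04, -0.06, 0.16] n 1 row [-0.04, -0.06, 0.16] | turn total -0.001
turn-first: then shift total [-0.04, -0.06, 0.16] row [-0.04, -0.06, 0.16]
```

View pics/w26.png

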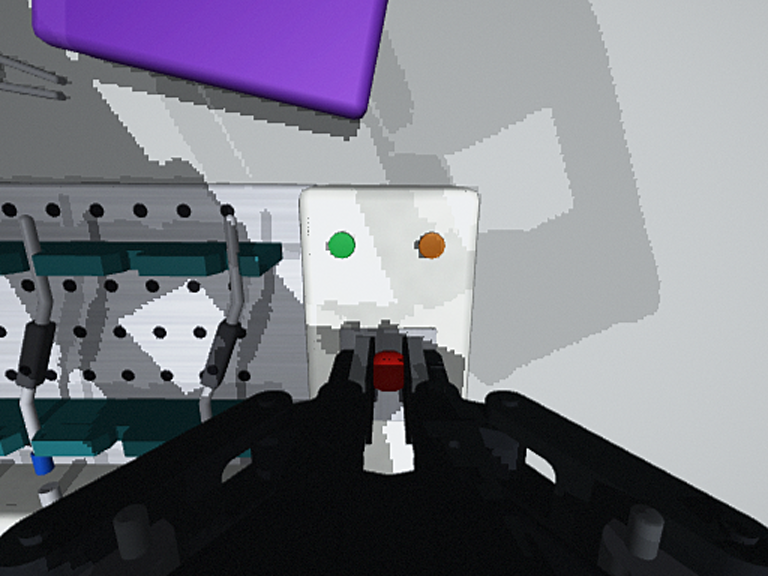

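```bash

python3 -m jog '[[0,-0.1,-0.2,0],[0,-0.1,-0.2,0],[0,-0.1,-0.2,0],[0,-0.1,-0.25,0],[0,0,0,0],[0,0,0,0]]' 0 80
python3 look.py w27
```

```text
t: 36.85
tcp_pos: [0.4906, 0.4029, 0.1126]
tcp_rot: [0.697, 0.717, 0.002, 0.001]
ft_force: [5.7, 2.2, -4.8]
finger_gap: 0.119
```

View pics/w27.png

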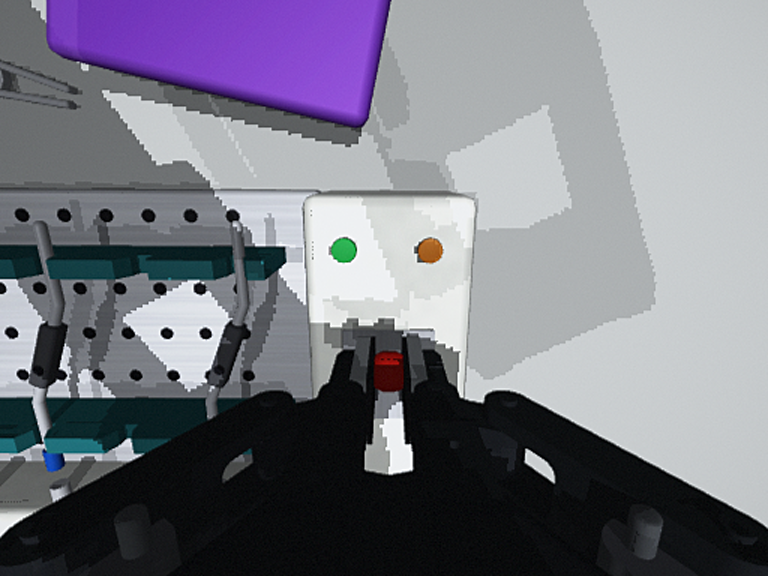

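```bash

python3 -m jog '[[0,-0.05,-0.1,0],[0,0,0,0],[0,0,0,0]]'; python3 -c "
from h import *
plan(.4936,.4027,.104,91.7)"
```

```text
t: 37.15
tcp_pos: [0.4902, 0.4029, 0.1134]
tcp_rot: [0.697, 0.717, 0.002, 0.001]
ft_force: [7.2, 2.3, -4.9]
finger_gap: 0.12
at [0.4902 0.4029 0.1134] yaw 91.65 t 37.15 F [ 7.2  2.3 -4.9] gap 0.12
shift-first total [-0.03, 0.34, 0.94] n 1 row [-0.03, 0.34, 0.94] | turn total -0.001
turn-first: then shift total [-0.03, 0.34, 0.94] row [-0.03, 0.34, 0.94]
```

```bash

python3 -m jog '[[0,0.48,-0.2,0],[0,0.48,-0.18,0],[0,0.5,-0.13,0],[0,0.5,-0.1,0],[0,0,0,0]]'
python3 -m jog '[[0,0.5,-0.06,0],[0,0.5,-0.02,0],[0,0.5,0.02,0],[0,0.5,0.06,0],[0,0,0,0]]'
```

```text
t: 37.57
tcp_pos: [0.5048, 0.403, 0.1165]
tcp_rot: [0.697, 0.717, -0.004, -0.003]
ft_force: [-5.0, 3.6, -8.0]
finger_gap: 0.119
t: 37.98
tcp_pos: [0.5252, 0.4036, 0.1166]
tcp_rot: [0.697, 0.718, -0.004, -0.003]
ft_force: [-4.9, 2.9, -5.1]
finger_gap: 0.118
```

```bash
python3 look.py w28; python3 look.py side8 side;python3 - <<'E'
import cv2,numpy as np
im=cv2.imread("raw_side8.png")
a=cv2.resize(im[100:200,190:310],None,fx=5,fy=5,interpolation=cv2.INTER_CUBIC)
cv2.imwrite("pics/s8.png",a)
im=cv2.imread("raw_w28.png")
cv2.imwrite("pics/z28.png",cv2.resize(im[180:340,180:340],None,fx=3.5,fy=3.5,interpolation=cv2.INTER_CUBIC))
E
```

```text
(no output)
```

View pics/s8.png

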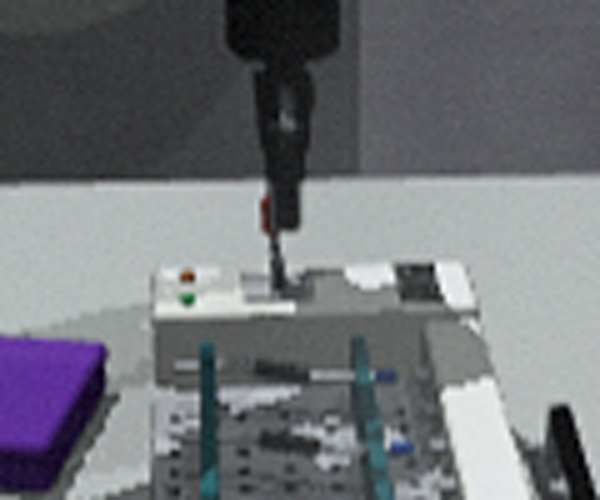

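View pics/z28.png

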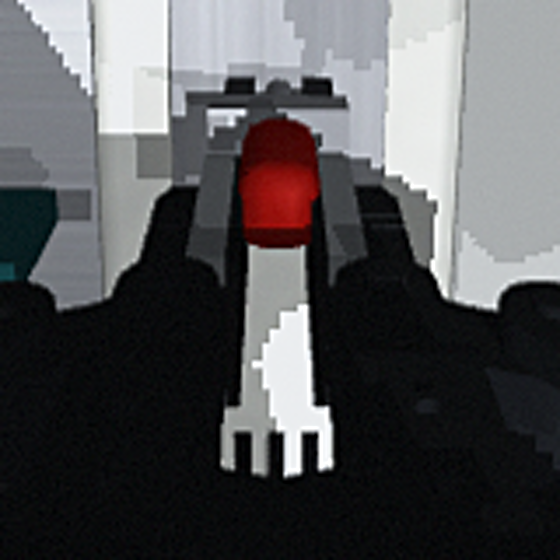

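```bash
python3 -m jog '[[0,0,0,0],[0,0,0,0],[0,0,0,0],[0,0,0,0]]' 3.5
python3 -m jog '[[0,0,-3,0],[0,0,-3,0],[0,0,-2,0],[0,0,0,0],[0,0,0,0]]'
python3 look.py w29; python3 look.py side9 side;python3 - <<'E'
import cv2,numpy as np
im=cv2.imread("raw_side9.png")
a=cv2.resize(im[100:200,190:310],None,fx=5,fy=5,interpolation=cv2.INTER_CUBIC)
cv2.imwrite("pics/s9.png",a)
from dfit import *
s=pickle.load(open("w29.pkl","rb"));T=s["T"];p=(.5246,.2105,.0299)
print(T[:3,3])
for a in (-.45,-.2,-.1,0,.1,.2):
  for r in (44,58,72): print(a,r,(proj(s,D(p,[r*np.sin(a),193,62+r*np.cos(a)]),T)*1.5).round(1))
E
```

```text
t: 38.42
tcp_pos: [0.5291, 0.4037, 0.1202]
tcp_rot: [0.697, 0.717, 0.001, 0.0]
ft_force: [1.2, -0.4, 0.1]
finger_gap: 0.409
t: 38.83
tcp_pos: [0.5297, 0.404, 0.2018]
tcp_rot: [0.697, 0.717, 0.002, 0.001]
ft_force: [-0.5, -0.6, -0.9]
finger_gap: 0.414
[0.52969071 0.40404969 0.20181994]
-0.45 44 [388.6 242.1]
-0.45 58 [388.7 235.1]
-0.45 72 [388.8 227.2]
-0.2 44 [388.6 260. ]
-0.2 58 [388.7 260.1]
-0.2 72 [388.8 260.2]
-0.1 44 [388.6 267.2]
-0.1 58 [388.7 270.1]
-0.1 72 [388.8 273.5]
0 44 [388.6 274.3]
0 58 [388.7 280. ]
0 72 [388.8 286.4]
0.1 44 [388.6 281.1]
0.1 58 [388.7 289.5]
0.1 72 [388.8 298.8]
0.2 44 [388.6 287.6]
0.2 58 [388.7 298.4]
0.2 72 [388.7 310.4]
```

View pics/s9.png

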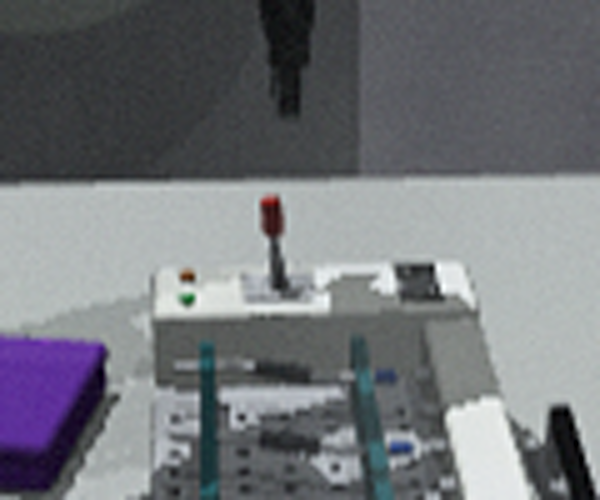

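View pics/w29.png

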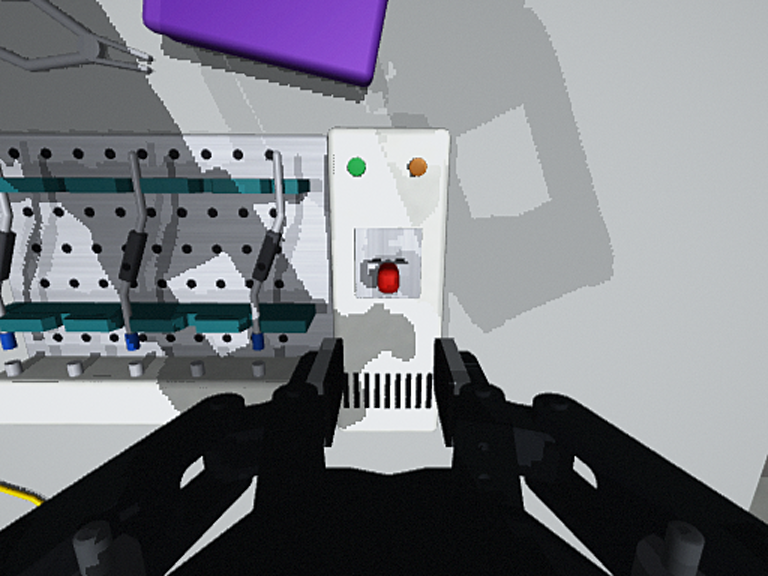

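```bash
python3 -c "
from h import *
plan(.517,.4034,.107,91.7)"
```

```text
at [0.528  0.4033 0.1985] yaw 91.66 t 38.93 F [-1.1 -0.5 -0.2] gap 0.41
shift-first total [0.04, -1.1, 9.15] n 3 row [0.01, -0.37, 3.05] | turn total -0.001
turn-first: then shift total [0.05, -1.1, 9.15] row [0.02, -0.37, 3.05]
```

```bash

python3 -m jog '[[0,-1.1,0,0],[0,0,2.5,0],[0,0,2.5,0],[0,0,2,0],[0,0,1.2,0],[0,0,0.9,0],[0,0,0,0],[0,0,0,0]]'
python3 -m jog '[[0,0,0,0],[0,0,0,0],[0,0,0,0],[0,0,0,0],[0,0,0,0],[0,0,0,0]]' 0 110
python3 -m jog '[[0,0,-0.25,0],[0,0,-0.25,0],[0,0,-0.25,0],[0,0,-0.25,0],[0,0,0,0],[0,0,0,0]]'
python3 look.py w30
python3 - <<'E'
import cv2
im=cv2.imread("raw_w30.png")
cv2.imwrite("pics/z30.png",cv2.resize(im[180:340,180:340],None,fx=3.5,fy=3.5,interpolation=cv2.INTER_CUBIC))
E
```

```text
t: 39.6
tcp_pos: [0.5174, 0.4033, 0.1082]
tcp_rot: [0.697, 0.717, -0.0, -0.0]
ft_force: [0.5, 0.4, 0.5]
finger_gap: 0.411
t: 40.1
tcp_pos: [0.5185, 0.4039, 0.1103]
tcp_rot: [0.697, 0.717, 0.001, 0.0]
ft_force: [-0.6, 0.3, 6.2]
finger_gap: 0.116
t: 40.6
tcp_pos: [0.5174, 0.4035, 0.1165]
tcp_rot: [0.697, 0.717, 0.0, -0.0]
ft_force: [6.3, 4.3, -13.7]
finger_gap: 0.114
```

View pics/z30.png

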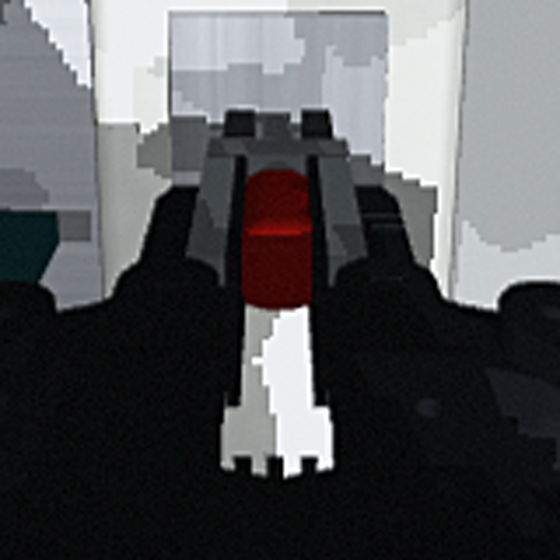

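```bash

python3 -m jog '[[0,0.3,0.1,0],[0,0.3,0.02,0],[0,0.4,0.04,0],[0,0,0,0],[0,0,0,0]]'
python3 -m jog '[[0,0.3,0.06,0],[0,0.3,0.07,0],[0,0.3,0.08,0],[0,0,0,0],[0,0,0,0]]'
python3 look.py w31; python3 look.py side10 side
python3 - <<'E'
import cv2,numpy as np
im=cv2.imread("raw_w31.png")
a=cv2.resize(im[180:340,180:340],(400,400),interpolation=cv2.INTER_CUBIC)
im=cv2.imread("raw_side10.png")
b=cv2.resize(im[110:190,200:280],(400,400),interpolation=cv2.INTER_CUBIC)
cv2.imwrite("pics/z31.png",np.hstack([a,b]))
E
```

```text
t: 41.07
tcp_pos: [0.5224, 0.4035, 0.1138]
tcp_rot: [0.697, 0.718, -0.005, -0.003]
ft_force: [-8.6, 2.7, -6.9]
finger_gap: 0.115
t: 41.48
tcp_pos: [0.5317, 0.4039, 0.112]
tcp_rot: [0.696, 0.718, -0.005, -0.003]
ft_force: [-8.8, 2.8, -5.0]
finger_gap: 0.119
```

View pics/z31.png

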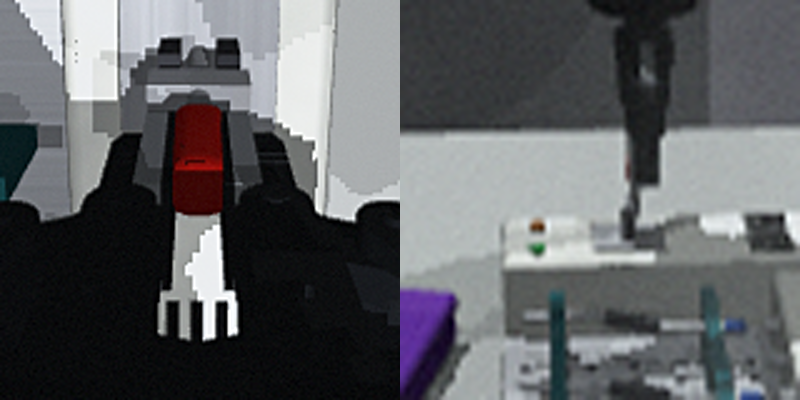

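```bash

python3 -m jog '[[0,0.3,0.07,0],[0,0.3,0.08,0],[0,0.3,0.09,0],[0,0,0,0],[0,0,0,0]]'
python3 -m jog '[[0,0.3,0.09,0],[0,0.3,0.11,0],[0,0.3,0.12,0],[0,0,0,0],[0,0,0,0]]'
python3 look.py w32; python3 look.py side11 side
python3 - <<'E'
import cv2,numpy as np
im=cv2.imread("raw_w32.png")
a=cv2.resize(im[180:340,180:340],(400,400),interpolation=cv2.INTER_CUBIC)
im=cv2.imread("raw_side11.png")
b=cv2.resize(im[110:190,200:280],(400,400),interpolation=cv2.INTER_CUBIC)
cv2.imwrite("pics/z32.png",np.hstack([a,b]))
E
```

```text
t: 42.0
tcp_pos: [0.5415, 0.4042, 0.1101]
tcp_rot: [0.697, 0.717, -0.004, -0.003]
ft_force: [-7.9, 3.2, -5.4]
finger_gap: 0.114
t: 42.42
tcp_pos: [0.5502, 0.4043, 0.1069]
tcp_rot: [0.696, 0.718, -0.004, -0.003]
ft_force: [-8.3, 1.9, -3.6]
finger_gap: 0.11
```

View pics/z32.png

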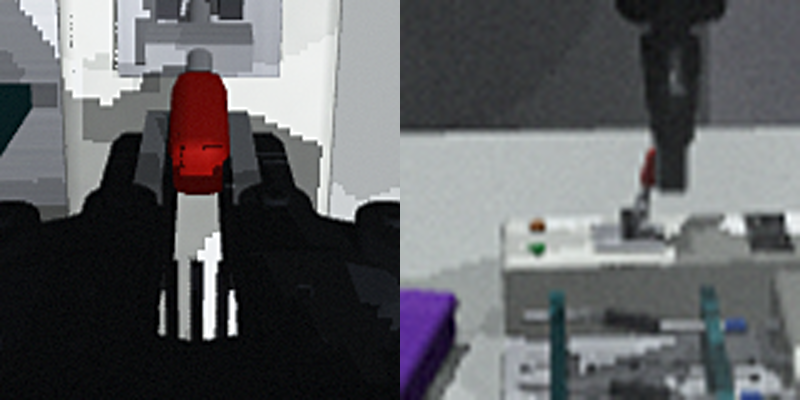

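```bash
cat > kn.py <<'E'
import sys
from dfit import *
s=pickle.load(open(sys.argv[1]+".pkl","rb"));T=s["T"];p=(.5246,.2105,.0299);pl=float(sys.argv[2])
R=lambda a,e,x:proj(s,D(p,[e*np.sin(a)+x*np.cos(a),193,62+e*np.cos(a)-x*np.sin(a)]),T)[1].round(1)
m=cv2.inRange(s["image"],(70,0,0),(255,60,60));ys,xs=np.nonzero(m);k=(ys>120)&(xs>225)&(xs<295);print("red rows",ys[k].min(),ys[k].max())
for a in (.2,.25,.3,.35,.4,.45,.5): print(a,"bottom edges",R(a,44+pl,-7),R(a,44+pl,7),"top edges",R(a,72+pl,-7),R(a,72+pl,7))
E
python3 kn.py w32 8; python3 kn.py w32 0
```

```text
red rows 209 257
0.2 bottom edges 197.4 219.8 top edges 227.1 252.6
0.25 bottom edges 202.0 223.4 top edges 235.0 258.8
0.3 bottom edges 206.4 226.7 top edges 242.5 264.4
0.35 bottom edges 210.7 229.7 top edges 249.4 269.4
0.4 bottom edges 214.7 232.5 top edges 255.8 273.9
0.45 bottom edges 218.5 235.1 top edges 261.7 277.9
0.5 bottom edges 222.1 237.4 top edges 267.0 281.3
red rows 209 257
0.2 bottom edges 190.8 212.4 top edges 217.4 242.0
0.25 bottom edges 194.5 215.3 top edges 224.3 247.3
0.3 bottom edges 198.2 218.0 top edges 230.8 252.2
0.35 bottom edges 201.7 220.5 top edges 236.9 256.7
0.4 bottom edges 205.1 222.8 top edges 242.6 260.8
0.45 bottom edges 208.4 224.9 top edges 247.9 264.3
0.5 bottom edges 211.5 226.8 top edges 252.8 267.5
```

```bash

python3 -m jog '[[0,0.3,0.1,0],[0,0.3,0.12,0],[0,0,0,0],[0,0,0,0]]'
python3 -m jog '[[0,0.25,0.1,0],[0,0.25,0.11,0],[0,0,0,0],[0,0,0,0]]'
python3 look.py w33; python3 look.py side12 side; python3 kn.py w33 8
python3 - <<'E'
import cv2,numpy as np
im=cv2.imread("raw_w33.png")
a=cv2.resize(im[180:340,180:340],(400,400),interpolation=cv2.INTER_CUBIC)
im=cv2.imread("raw_side12.png")
b=cv2.resize(im[110:190,200:280],(400,400),interpolation=cv2.INTER_CUBIC)
cv2.imwrite("pics/z33.png",np.hstack([a,b]))
E
```

```text
t: 42.85
tcp_pos: [0.5567, 0.4044, 0.1049]
tcp_rot: [0.696, 0.718, -0.004, -0.002]
ft_force: [-7.2, 2.0, -2.9]
finger_gap: 0.108
t: 43.18
tcp_pos: [0.5607, 0.4045, 0.1027]
tcp_rot: [0.696, 0.718, -0.005, -0.003]
ft_force: [-9.4, 1.0, -1.7]
finger_gap: 0.109
red rows 203 251
0.2 bottom edges 179.8 204.2 top edges 207.3 235.4
0.25 bottom edges 184.8 208.0 top edges 216.0 242.3
0.3 bottom edges 189.6 211.7 top edges 224.2 248.5
0.35 bottom edges 194.1 215.0 top edges 231.9 254.2
0.4 bottom edges 198.5 218.2 top edges 239.0 259.3
0.45 bottom edges 202.7 221.0 top edges 245.5 263.8
0.5 bottom edges 206.7 223.6 top edges 251.5 267.7
```

View pics/z33.png

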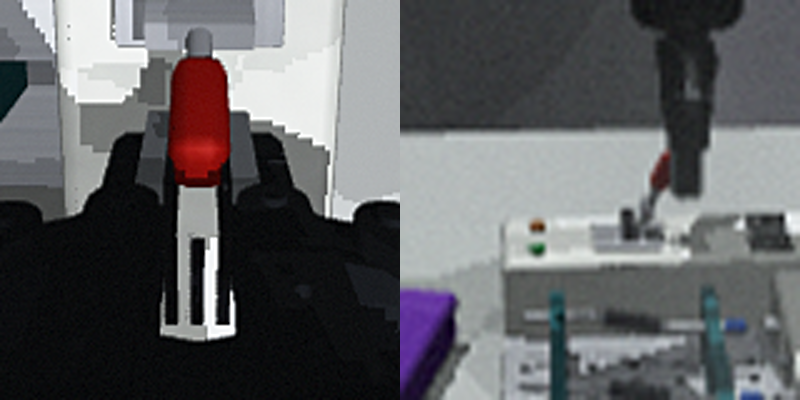

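```bash

python3 -m jog '[[0,0.25,0.1,0],[0,0.25,0.1,0],[0,0,0,0],[0,0,0,0]]'
python3 look.py w34; python3 kn.py w34 8|head -1
python3 -m jog '[[0,0.2,0.1,0],[0,0.1,0.05,0],[0,0,0,0],[0,0,0,0]]'
python3 look.py w35; python3 look.py side13 side; python3 kn.py w35 8; python3 kn.py w35 0
python3 - <<'E'
import cv2,numpy as np
im=cv2.imread("raw_w35.png")
a=cv2.resize(im[180:340,180:340],(400,400),interpolation=cv2.INTER_CUBIC)
im=cv2.imread("raw_side13.png")
b=cv2.resize(im[110:190,200:280],(400,400),interpolation=cv2.INTER_CUBIC)
cv2.imwrite("pics/z35.png",np.hstack([a,b]))
E
```

```text
t: 43.62
tcp_pos: [0.5649, 0.4047, 0.1007]
tcp_rot: [0.697, 0.717, -0.005, -0.003]
ft_force: [-13.2, 0.5, 0.6]
finger_gap: 0.094
red rows 198 251
t: 44.0
tcp_pos: [0.566, 0.4049, 0.0991]
tcp_rot: [0.696, 0.718, -0.007, -0.004]
ft_force: [-19.5, 0.4, 3.6]
finger_gap: 0.095
red rows 197 250
0.2 bottom edges 170.4 196.1 top edges 196.5 226.5
0.25 bottom edges 175.6 200.2 top edges 205.8 233.8
0.3 bottom edges 180.6 204.0 top edges 214.5 240.6
0.35 bottom edges 185.5 207.6 top edges 222.7 246.7
0.4 bottom edges 190.1 211.0 top edges 230.3 252.2
0.45 bottom edges 194.6 214.0 top edges 237.3 257.1
0.5 bottom edges 198.7 216.8 top edges 243.8 261.3
red rows 197 250
0.2 bottom edges 164.7 189.3 top edges 187.9 216.5
0.25 bottom edges 169.0 192.7 top edges 195.8 222.8
0.3 bottom edges 173.1 195.8 top edges 203.4 228.7
0.35 bottom edges 177.1 198.7 top edges 210.6 234.0
0.4 bottom edges 181.0 201.5 top edges 217.3 238.9
0.45 bottom edges 184.7 204.0 top edges 223.6 243.3
0.5 bottom edges 188.3 206.3 top edges 229.4 247.2
```

View pics/z35.png

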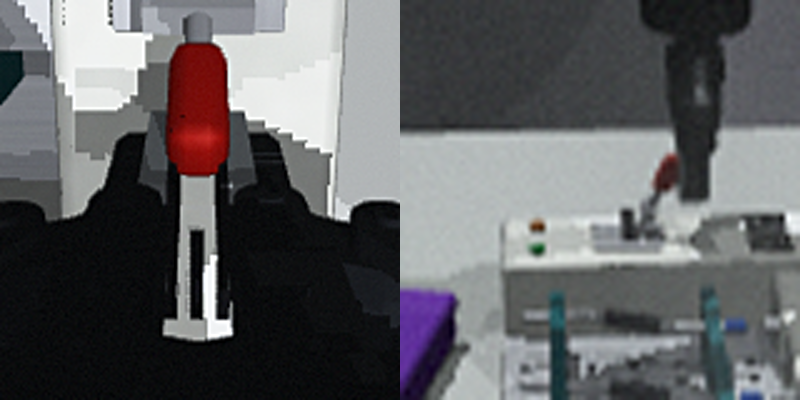

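```bash

python3 -m jog '[[0,0,0,0],[0,0,0,0],[0,0,0,0],[0,0,0,0],[0,0,0,0]]' 3.5
python3 -m jog '[[0,0,-3,0],[0,0,-3,0],[0,0,-3,0],[0,-3,0,0],[0,-3,0,0],[0,0,0,0],[0,0,0,0]]'
python3 look.py w36; python3 look.py side14 side; python3 kn.py w36 0
python3 - <<'E'
import cv2,numpy as np
im=cv2.imread("raw_w36.png")
a=cv2.resize(im[110:310,160:360],(400,400),interpolation=cv2.INTER_CUBIC)
im=cv2.imread("raw_side14.png")
b=cv2.resize(im[110:190,200:280],(400,400),interpolation=cv2.INTER_CUBIC)
cv2.imwrite("pics/z36.png",np.hstack([a,b]))
E
```

```text
t: 44.52
tcp_pos: [0.5741, 0.4048, 0.1019]
tcp_rot: [0.697, 0.717, 0.0, 0.0]
ft_force: [-0.4, 0.3, 0.5]
finger_gap: 0.408
t: 45.1
tcp_pos: [0.5124, 0.4033, 0.1918]
tcp_rot: [0.696, 0.718, -0.0, 0.0]
ft_force: [0.6, 0.2, 0.7]
finger_gap: 0.409
red rows 130 248
0.2 bottom edges 206.7 219.8 top edges 224.1 238.1
0.25 bottom edges 209.0 221.5 top edges 228.0 241.3
0.3 bottom edges 211.2 223.2 top edges 231.7 244.2
0.35 bottom edges 213.3 224.7 top edges 235.2 247.0
0.4 bottom edges 215.4 226.1 top edges 238.5 249.4
0.45 bottom edges 217.3 227.4 top edges 241.7 251.7
0.5 bottom edges 219.2 228.6 top edges 244.6 253.7
```

View pics/z36.png

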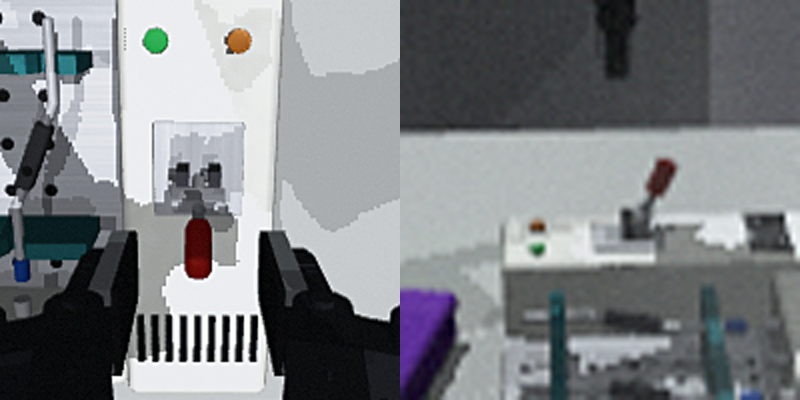

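View pics/w36.png

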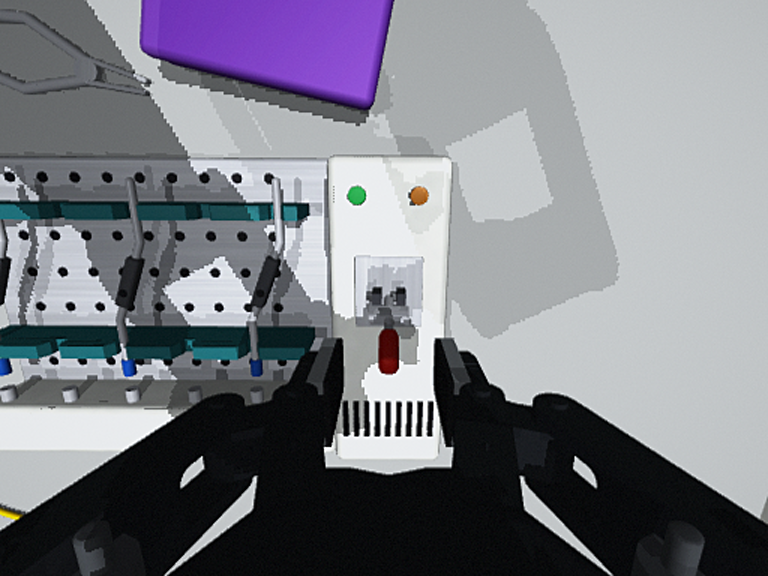

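```bash
python3 kn.py w36 8; python3 - <<'E'
import cv2
im=cv2.imread("raw_w36.png")
cv2.imwrite("pics/z37.png",cv2.resize(im[160:260,220:300],None,fx=7,fy=6,interpolation=cv2.INTER_CUBIC))
import pickle,numpy as np
s=pickle.load(open("w36.pkl","rb"))["image"].astype(int);r=(s[:,:,0]>2*s[:,:,1]+25);ys,xs=np.nonzero(r[205:265,240:280]);print(ys.min()+205,ys.max()+205,xs.min()+240,xs.max()+240)
E
```

```text
red rows 130 248
0.2 bottom edges 211.3 224.6 top edges 229.8 244.2
0.25 bottom edges 214.0 226.8 top edges 234.2 247.8
0.3 bottom edges 216.6 228.8 top edges 238.4 251.1
0.35 bottom edges 219.1 230.6 top edges 242.3 254.2
0.4 bottom edges 221.5 232.4 top edges 246.0 256.9
0.45 bottom edges 223.8 233.9 top edges 249.5 259.5
0.5 bottom edges 226.0 235.4 top edges 252.7 261.7
220 248 253 265
```

View pics/z37.png

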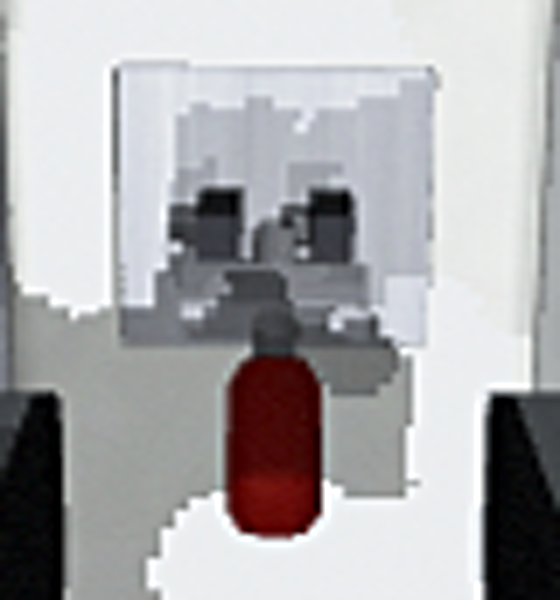

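```bash
python3 - <<'E'
from dfit import *
p=(.5246,.2105,.0299)
for n,a0 in (("side3",-.45),("side14",.45)):
    s=pickle.load(open(n+".pkl","rb"));im=s["image"].astype(int);r=(im[:,:,0]>2*im[:,:,1]+20);r[:130]=0;r[156:]=0;r[:,:220]=0;r[:,290:]=0
    ys,xs=np.nonzero(r);print(n,xs.mean().round(1),ys.mean().round(1),len(xs))
    for a in (a0-.1,a0,a0+.1):
        for pl in (0,8): print(round(a,2),pl,proj(s,D(p,[(58+pl)*np.sin(a),193,62+(58+pl)*np.cos(a)])).round(1))
E
python3 -m jog '[[-3,-2,-2,0],[-3,-2,-2,0],[-4,0,-1,0],[-4,0,-1,0],[-2,0,0,0],[0,0,0,0],[0,0,0,0]]'
python3 look.py w37; python3 look.py top4 top; python3 look.py side15 side
```

```text
side3 nan nan 0
-0.55 0 [236.3 146.4]
-0.55 8 [235.1 144.6]
-0.45 0 [237.8 145.6]
-0.45 8 [236.7 143.7]
-0.35 0 [239.3 145. ]
-0.35 8 [238.4 143. ]
side14 nan nan 0
0.35 0 [250.6 144.7]
0.35 8 [251.4 142.7]
0.45 0 [252.1 145.2]
0.45 8 [253.1 143.3]
0.55 0 [253.6 145.9]
0.55 8 [254.7 144.1]
t: 45.78
tcp_pos: [0.4796, 0.2411, 0.2519]
tcp_rot: [0.698, 0.716, 0.001, 0.0]
ft_force: [0.2, 0.5, 0.1]
finger_gap: 0.413<stdin>:5: RuntimeWarning: Mean of empty slice.
  ret = ret.dtype.type(ret / rcount)
```

View pics/w37.png

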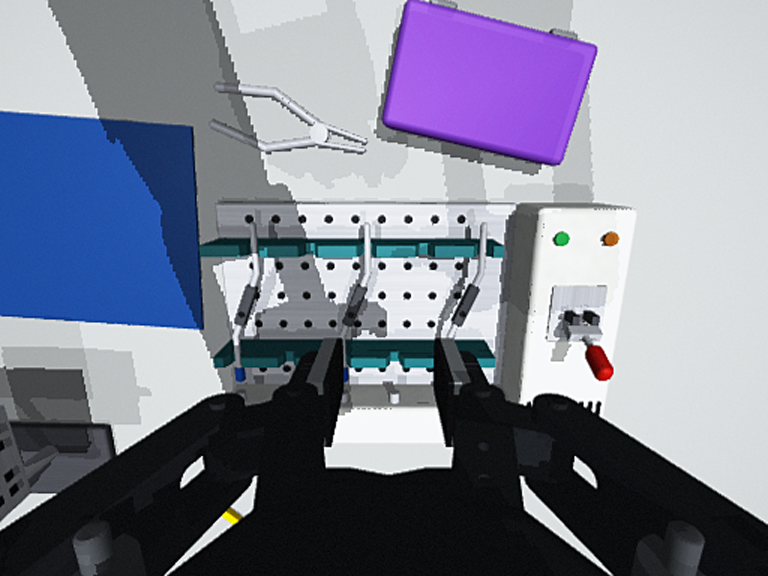

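View pics/side15.png

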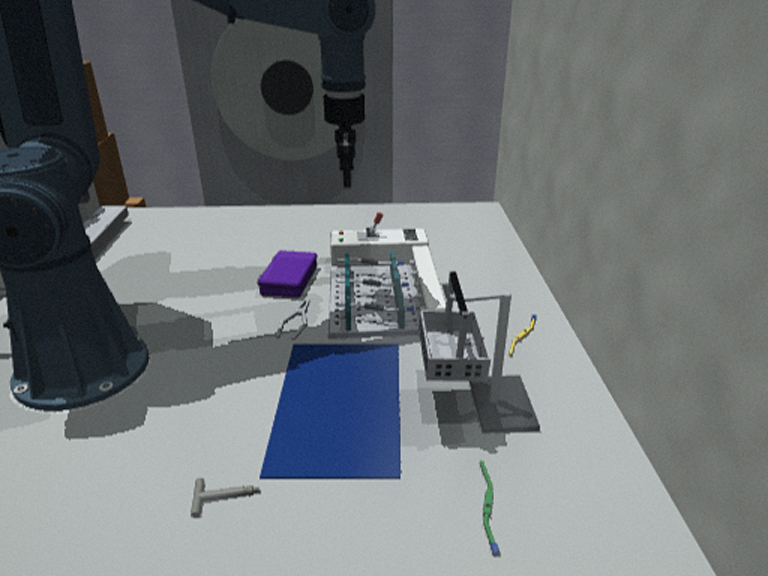

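```bash
python3 - <<'E'
from dfit import *
s=pickle.load(open("w37.pkl","rb"));p=(.5246,.2105,.0299)
im=cv2.resize(s["image"][:,:,::-1].copy(),None,fx=3.5,fy=3.5,interpolation=cv2.INTER_CUBIC)
for yc in (-100,0,100):
  for x,y in ((-75,12.5),(-52,12.5),(0,0),(52,-12.5),(76,-12.5)):
    u=proj(s,D(p,[x,yc+y,48]),s["T"])*3.5; cv2.circle(im,(int(u[0]),int(u[1])),2,(0,0,255),-1)
cv2.imwrite("pics/z38.png",im[460:920,460:1210])
t=cv2.imread("raw_side15.png");cv2.imwrite("pics/z39.png",cv2.resize(t[160:230,210:300],None,fx=8,fy=8,interpolation=cv2.INTER_CUBIC))
E
```

```text
(no output)
```

View pics/z38.png

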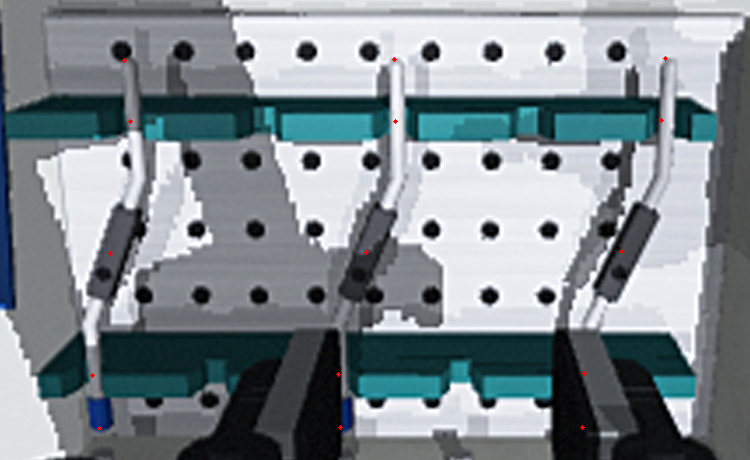

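View pics/z39.png

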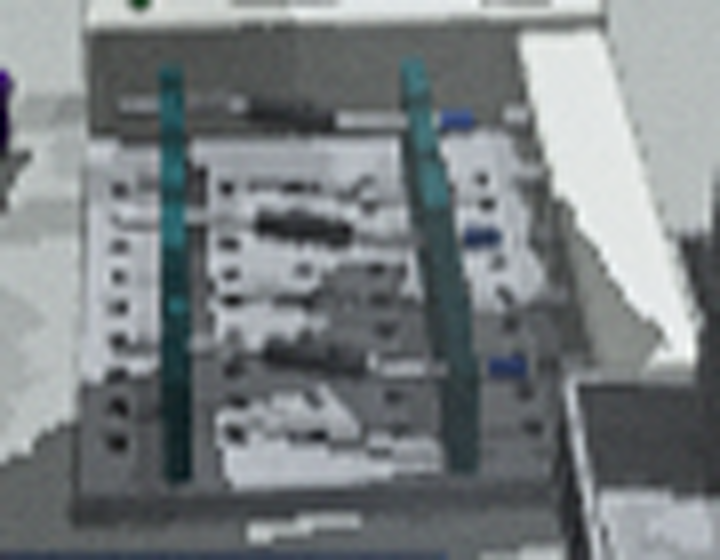

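```bash
python3 -c "
from station import bot
print(bot.job_done(), bot.observe()['t'])"
```

```text
the job is handed in; nothing more can be done
the job is handed in; nothing more can be done
```

I laid all three silver tubes from the mat in dryer slots 1, 3 and 5. I then hung the basket on the hook, switched the toggle to ON last, and handed the job in after about 46 s of robot time.

- **Tubes:** a last wrist picture put all three within about 1–2 mm of the seated positions. In the side view their legs lie below the rail tops. The far leg of the slot-5 tube was hidden behind a finger in that wrist picture. I had seen it clear right after its release.
- **Basket:** it hangs freely from the hook wire in the side view.
- **Toggle:** in both the wrist and side views the knob sits where an ON toggle in its home position should be (about 0.45 rad). I did not push it to prove it is locked. On the first swing the knob lagged in the grip, so I let go and took hold of it again halfway. On the second swing it slid a few millimetres but reached the end stop.
- **Undisturbed items:** I never touched the case, speculum or chuck key, nor the green and yellow look-alikes, and they look unmoved in the pictures. I did not measure their positions.

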